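# Load the platform shaker and clamp it with the cam lever

### The arm

A 6-joint arm with a two-finger parallel gripper is mounted at the origin on the work surface. World frame = base frame: x ahead of the robot, y to its left, z up, the work surface at z = 0. Lengths are in mm, angles in rad, forces in N, time in s.
With the tool pointing down it reaches from about 275 to 1000 mm from the base axis. Payload 8.4 kg.
Tool frame: the origin (TCP) lies on the mounting face of the last link; the fingertips stand 173 mm ahead of it and the grasp point (between the pads) lies 155 mm ahead of it; z points along the fingers, y is the line along which they close (so a half turn about z gives the same grasp; the last joint's range is limited). The gripper opens to 85 mm and grips with 20 to 120 N. Pads are 22 mm wide; open, the fingers measure 114 mm over their backs; the gripper's body (76 mm by 85 mm) begins 54 mm behind the grasp point. The pads swing forward as they close: fully open they stand 13 mm farther back than shut.
Start: joints at [-1.305, 0.353, 1.633, -0, 1.155, -0.002], TCP at [165.38, -602.726, 404.681] pointing down, gripper open.
Joint ranges: [-2.63, 2.63], [-0.92, 2.1], [0.06, 2.66], [-1.3, 4.44], [0, 2.69], [-3.02, 3.02]. Speed limits (rad/s): [2.22, 2.22, 2.79, 3.14, 3.14, 3.14].

### API

Orientations are given as [roll, pitch, yaw] about the fixed x, y, z axes, in that order (R = Rz(yaw) Ry(pitch) Rx(roll)).
In Python, from rig import r gives the robot as it stands.
- The arm moves only by the tool apply_moves, never from a script. Its argument "deltas" is a list of rows, each an object with "claw": the gripper command: -1 is fully open, 1 is shut, values between are in proportion; "delta_pos": the shift along the tool's x, y, z in cm, a list of three; "yaw": the turn about the tool's z in rad. In form: [{"claw": claw, "delta_pos": [tx, ty, tz], "yaw": yaw}, ...]. A call has 1 to 8 rows; each row shifts and turns the commanded pose from where the row before left it, along the tool's axes as they then stand; what a row does not reach is not made up. A row lasts 1/8 s, in which the tool goes at most 62.5 mm and 10.7 degrees, less where a joint would pass 70% of its speed; a pose out of reach is approached as far as the arm can. A call with a gripper value outside its range is refused whole. The fingers move at their own pace and stop on an object; "grip_force" is the grip in N (left out, the last holds). Time passes only in rows, so rows that do not move let the fingers close. It gives the time, the measured TCP pose, the force, the opening and the grip force at its end, in the units of the state.
- r.sense(): the state, without advancing time (a new reading comes with each control period).
- r.grab_frame(name): name is "scene" or "side" or "wrist"; returns a dict with "img" (400x640x3 uint8, blue, green, red), "z_map" (400x640 float32, mm along the optical axis (not along the pixel's ray), 0 where there is no reading), "fx", "fy", "cx", "cy" (pixels), "eye" and "rotation" of the camera in the world; the wrist camera has in their place "T_tool_cam" (4x4, takes a point from camera to tool coordinates, whose origin is the TCP and whose axes are the flange's). Camera axes: x right, y up, looking along -z (the intrinsics and any distortion apply to the point x, -y, -z); pixel columns grow to the right and rows downward; lengths in mm; the calibration is good to about 2 mm. The wrist camera is an equidistant fisheye: a pixel r from the principal point sees the ray r / f radians off the axis. A picture is of the moment at which its call begins: read the wrist's pose just before it.
- r.sign_off(): hands the job in; it is judged then, once.
The state is a dict: "clock": time; "qpos": joint angles; "qvel": joint speeds; "joint_efforts": joint torques, N m; "eef_pos": TCP position; "tcp_rot": TCP orientation; "contact_force": force on the tool from outside, world axes, zero at the start; "wrist_torque": the same for the moment, N m; "opening": opening from 0.0 (shut) to 1.0 (fully open); "grasp_force": force on a finger pad.
Only numpy, scipy, OpenCV 4.12 (cv2) and the standard library are available. Lean on these libraries where they do the work, as an engineer would, in place of code of your own. Each camera call takes 0.05 s, during which the arm holds its last target. There are 200 camera calls.

### The job

Flip the shaker's red cam lever down, fully open, before you touch the tension nut. With it open, stand every specimen pot and reagent pack that is on the counter upright in a nest of its own shape, right down on the nest's floor, and turn the adjusting nut clockwise until its yellow pointer is at the green mark. Then flip the lever back up, fully closed, so that the jaw clamps the load, and leave the bottle, the jar and the slide box where they are.

Things in the scene. Friction and masses are not known exactly. Their poses are not given: they have to be found in the camera images.
- shaker: platform shaker, fixed; white housing 40 mm high. Origin on the counter under the middle of the nest row; x points to its back (lever, nut and controls are at the front, -x), y along the nests, z up. Housing x -60 to 70, y -210 to 210 mm, plus a front shelf x -140 to -55, y -110 to 110 mm. On it a plate with four nests, x -45 to 45, y -200 to 200 mm, its top 56 mm above the counter
- jaw_face (a point): middle of the nest-side face of the blue jaw bar, 66 mm above the counter. The bar lies along the front of the nests (shaker y -190 to 190, 14 mm tall, 16 mm thick in x) and presses what stands in them to +x when the lever closes: face at shaker x about -41 to -39 mm with the lever open, -27 closed
- nest_sq_a (a point): centre of the floor of a square nest (65 mm square, sides along shaker x and y, 16 mm deep, floor 40 mm above the counter), at shaker y -150 mm
- nest_rd_a (a point): centre of the floor of a round nest (65 mm across, 16 mm deep, floor 40 mm above the counter), at shaker y -50 mm
- nest_sq_b (a point): centre of the floor of the other square nest, same size, at shaker y +50 mm
- nest_rd_b (a point): centre of the floor of the other round nest, same size, at shaker y +150 mm
- lever (a joint): angle of the red cam lever (rad): 0 = closed, upright, at its stop; grows as it is pulled down towards the shaker's front (-x); 1.5 = fully open, nearly level, at its stop. Stays where it is left; 2 to 4 N at the handle moves it. Opening draws the jaw 14 mm back from the nests, closing presses it on the load
- lever_grip (a point): centre of the lever's cross handle, a red rod 16 mm thick and 36 mm long (along shaker y) on an arm 14 mm wide (along shaker y), 80 mm from the pivot; moves with the lever
- lever_pivot (a point): pivot of the lever, axis along shaker y, 66 mm above the counter; shaker x -95, y -50 mm
- nut (a joint): angle of the adjusting nut (rad), vertical axis, grows clockwise seen from above, 0 (slack) to 3.0 (too tight). At 2.2 its yellow pointer end faces the shaker's front (-x), at the green mark on the white dial (the mark spans 2.0 to 2.4); at a smaller value the pointer stands that much anticlockwise of the mark. Friction holds it; 0.06 N m turns it
- nut_grip (a point): on the axis of the adjusting nut, half-way up its black wing bar (52 mm long, 14 mm thick, 26 mm tall, grasped across the 14 mm), 98 mm above the counter; one end is tipped yellow: the pointer. Pedestal below: 72 mm across, top 80 mm above the counter. It slides with the jaw: shaker y 68, x -104 (lever open) to -90 mm (closed)
- amber_bottle_mid (a point): amber bottle, 60 mm across, 130 mm tall, bystander; point 60 mm up its axis
- slide_box_mid (a point): closed blue box of microscope slides, 90 x 140 x 35 mm, bystander; point at its centre
- tablet_jar_mid (a point): jar of tablets, 56 mm across, 80 mm tall, bystander; point 40 mm up its axis
- pot_a_center (a point): round specimen pot, white with yellow lid, 60 mm across, 50 mm tall, about 0.14 kg, standing upright on the counter; point at its centre, 25 mm up, z up. May be absent.
- pot_b_center (a point): round specimen pot, white with orange lid, 60 mm across, 50 mm tall, about 0.14 kg, standing upright on the counter; point at its centre, 25 mm up, z up. May be absent.
- pack_a_center (a point): square reagent pack, grey with blue top, 60 x 60 mm, 50 mm tall, about 0.14 kg, standing upright on the counter; point at its centre, 25 mm up, x and y square to its sides. May be absent.
- pack_b_center (a point): square reagent pack, grey with green top, 60 x 60 mm, 50 mm tall, about 0.14 kg, standing upright on the counter; point at its centre, 25 mm up, x and y square to its sides. May be absent.
Not all that is in view belongs to the job. What is shaped like the part that bears pot_b_center but pink is not meant. What is shaped like the part that bears pack_b_center but pink is not meant.

How it is judged:
By the outcome, as a careful person would: the job done as asked, in the order asked, and still so for the second after the job is handed in, with the robot touching nothing.
Of pot_a, pot_b, pack_a, pack_b only 3 to 4 are there at a start; the rules pass over those that are not, and their reading is None.
At some moment in a run one of pot_a, pot_b, pack_a, pack_b may be knocked a few centimetres aside while the robot is not near it.
It also fails if it takes over 208 s, if anything falls off the work surface, if the arm or the gripper's body presses on something with over 40 N, if the wrist force passes 120 N, or if a joint passes its speed limit or range.

## Working session

There is one attempt and no reset: what is moved stays moved. The work goes in short steps, Python scripts to look and compute and a tool call to move; the robot and the scene stay as the last step left them, time stands still between calls to the robot, and variables do not carry over. Pictures are saved under pics/ and viewed, at most 14 in all, crops included, and the job is handed in when it is done.

Besides the shell and the picture viewer there is one more tool, called by a JSON object that holds its "op" and its "data". apply_moves: Moves the arm, as the interface text tells. Its arguments: {"type":"object","properties":{"deltas":{"type":"array"},"grip_force":{"type":"number"}},"required":["deltas"]}

```bash
mkdir -p pics; ls; cat > h.py <<'E'
import numpy as np, cv2
from rig import r
from scipy.spatial.transform import Rotation as R
def pts(f,s=None):
    """world xyz map from z_map"""
    z=f["z_map"]; h,w=z.shape
    v,u=np.mgrid[0:h,0:w]
    if "eye" in f:
        c=np.stack([(u-f["cx"])/f["fx"]*z,-(v-f["cy"])/f["fy"]*z,-z],-1)
        P=c@np.array(f["rotation"]).T+np.array(f["eye"])
    else:
        x=(u-f["cx"])/f["fx"]; y=(v-f["cy"])/f["fy"]; t=np.hypot(x,y)
        k=np.where(t>1e-6,np.tan(np.minimum(t,1.5))/np.maximum(t,1e-6),1)
        c=np.stack([x*k*z,-y*k*z,-z],-1)
        T=np.array(f["T_tool_cam"]); p=c@T[:3,:3].T+T[:3,3]
        Rt=R.from_euler("xyz",s["tcp_rot"]).as_matrix() if np.size(s["tcp_rot"])==3 else np.array(s["tcp_rot"])
        P=p@Rt.T+np.array(s["eef_pos"])
    P[z<=0]=np.nan
    return P
E
python3 - <<'E'
from h import *
s=r.sense(); print(s)
for n in("scene","side","wrist"):
    f=r.grab_frame(n); cv2.imwrite(f"pics/{n}0.png",f["img"]); np.save(f"pics/{n}0.npy",pts(f,s))
    print(n,{k:np.round(v,3).tolist() for k,v in f.items() if k not in("img","z_map")})
E
```

```text
pics
{'clock': 0.0, 'qpos': array([-1.30539414e+00,  3.53660305e-01,  1.63411646e+00, -4.57638578e-05,
        1.15521137e+00, -2.40546549e-03]), 'qvel': array([-8.45326794e-04, -1.84281740e-03,  8.32514343e-06, -1.05086121e-03,
        8.18301575e-04,  8.05359833e-04]), 'joint_efforts': array([ 2.04285247e-04, -6.05241537e+01, -3.42064476e+01, -4.73496084e-05,
        9.16445075e-03,  2.03057078e-05]), 'eef_pos': array([ 165.31614543, -602.50326162,  403.96148784]), 'tcp_rot': array([-3.14019708e+00,  3.84857427e-05,  2.67826181e-01]), 'contact_force': array([ 0.90408407, -0.43450812,  0.05545181]), 'wrist_torque': array([-0.0068823 , -0.03813677, -0.02258784]), 'grasp_force': 0.0, 'opening': 1.0007104068033161}Traceback (most recent call last):
  File "<stdin>", line 4, in <module>
  File "h.py", line 10, in pts
    P=c@np.array(f["rotation"]).T+np.array(f["eye"])
      ~~~~~~~~~~~~~~~~~~~~~~~~~~~^~~~~~~~~~~~~~~~~~~
ValueError: operands could not be broadcast together with shapes (400,640) (3,)
```

```bash
sed -i 's|np.array(f\["rotation"\]).T|R.from_euler("xyz",f["rotation"]).as_matrix().T|' h.py
python3 - <<'E'
from h import *
s=r.sense()
for n in("scene","side","wrist"):
    f=r.grab_frame(n); cv2.imwrite(f"pics/{n}0.png",f["img"]); P=pts(f,s); np.save(f"pics/{n}0.npy",P)
    print(n,{k:np.round(v,3).tolist() for k,v in f.items() if k not in("img","z_map")}, np.nanpercentile(P[...,2],[5,25,50,75]))
E
```

```text
scene {'fx': 397.675, 'fy': 397.675, 'cx': 325.402, 'cy': 208.671, 'eye': [1192.975, 575.808, 656.193], 'rotation': [1.009, 0.007, 2.303]} [-7.50132258e+02 -6.89387963e-01  1.39655360e+00  7.57342215e+01]
side {'fx': 517.502, 'fy': 517.502, 'cx': 315.125, 'cy': 204.501, 'eye': [440.372, 1078.562, 1107.463], 'rotation': [0.824, -0.005, -3.026]} [-748.51560699  -98.77675028   -2.14643888   24.42111154]
wrist {'fx': 309.707, 'fy': 309.707, 'cx': 318.664, 'cy': 200.486, 'T_tool_cam': [[0.001, 0.964, 0.266, 66.462], [1.0, -0.001, -0.001, 0.591], [-0.001, 0.266, -0.964, 29.998], [0.0, 0.0, 0.0, 1.0]]} [-0.64041601  0.29358758  1.0140693  25.21551051]
```

View pics/scene0.png

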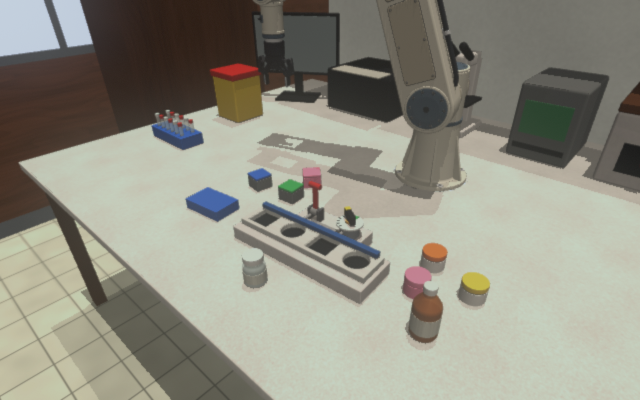

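View pics/side0.png

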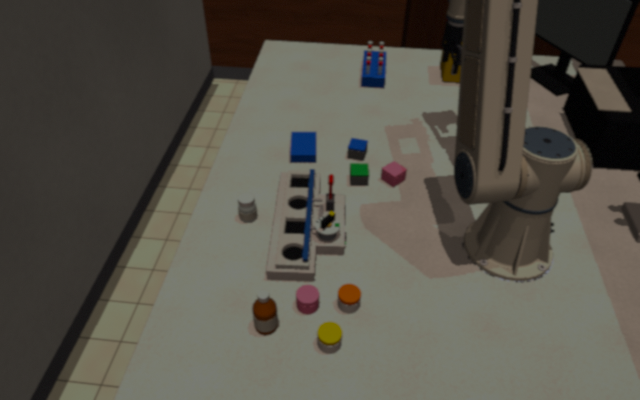

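Scene view shows: blue-top pack (260,179), green-top pack (291,191), pink decoy pack (312,178), slide box (212,203, blue, flat – bystander), orange-lid pot (434,256), yellow-lid pot (474,288), pink decoy pot (418,282), red lever (316,195), nut (350,215), jar (254,268), bottle (426,312). Side view: the same with blue pack (358,147), green (359,173), orange (349,295), yellow (330,332). All four targets are present.

```bash
cat >> h.py <<'E'
HUE={"blue":(108,125),"green":(45,80),"orange":(5,14),"yellow":(22,34),"red":(-4,3),"pink":(160,176)}
def mask(img,c,smin=110,vmin=50):
    h=cv2.cvtColor(img,cv2.COLOR_BGR2HSV).astype(int); H=h[...,0]; lo,hi=HUE[c]
    m=((H>=lo)&(H<=hi))|((H-180>=lo)&(H-180<=hi))
    return (m&(h[...,1]>smin)&(h[...,2]>vmin)).astype(np.uint8)
def blobs(img,P,c,zlo,zhi,amin=20,**k):
    m=mask(img,c,**k)&(P[...,2]>zlo)&(P[...,2]<zhi)
    n,l,st,ce=cv2.connectedComponentsWithStats(m.astype(np.uint8))
    out=[]
    for i in range(1,n):
        if st[i,4]>=amin:
            q=P[l==i]; (a,w,ang)=cv2.minAreaRect(q[:,:2].astype(np.float32))
            out.append((c,ce[i].round().tolist(),int(st[i,4]),np.median(q,0).round(1).tolist(),"rect",np.round(a,1).tolist(),np.round(w,1).tolist(),round(ang,1)))
    return out
E
python3 - <<'E'
from h import *
for n in("scene","side"):
    img=cv2.imread(f"pics/{n}0.png"); P=np.load(f"pics/{n}0.npy")
    for c,lo,hi in(("blue",15,85),("green",40,60),("orange",40,60),("yellow",40,60),("yellow",75,125),("red",60,170),("pink",40,60),("green",70,110)):
        for b in blobs(img,P,c,lo,hi,8,vmin=30): 
            if 100<b[3][0]<1100 and abs(b[3][1])<700: print(n,*b)
E
```

```text
scene blue [259.0, 174.0] 138 [464.3, -383.7, 50.5] rect [462.7, -385.1] [55.8, 54.3] 77.4
scene blue [211.0, 200.0] 662 [653.9, -382.6, 35.6] rect [653.4, -387.6] [87.2, 138.0] 7.6
scene blue [327.0, 231.0] 277 [581.0, 35.2, 73.7] rect [583.6, -5.6] [13.7, 359.4] 4.3
scene green [290.0, 185.0] 140 [450.9, -246.4, 50.7] rect [449.0, -248.5] [57.4, 54.7] 8.9
scene orange [434.0, 252.0] 346 [451.1, 259.1, 50.5] rect [446.3, 257.0] [56.3, 56.7] 11.2
scene yellow [475.0, 283.0] 442 [489.1, 380.8, 50.5] rect [485.1, 378.5] [56.0, 57.4] 44.6
scene yellow [347.0, 208.0] 16 [511.5, 34.9, 112.3] rect [512.4, 33.4] [13.7, 11.4] 61.5
scene red [315.0, 191.0] 124 [528.7, -64.7, 144.6] rect [526.0, -67.6] [13.5, 36.6] 3.1
side blue [303.0, 146.0] 507 [646.9, -368.5, 32.0] rect [647.4, -384.8] [84.6, 154.6] 6.6
side blue [358.0, 145.0] 148 [456.6, -378.9, 46.7] rect [456.2, -384.4] [63.4, 56.0] 84.4
side blue [311.0, 175.0] 22 [593.4, -171.8, 70.7] rect [594.8, -172.7] [16.0, 48.8] 6.8
side blue [309.0, 197.0] 44 [587.3, -78.5, 70.2] rect [588.8, -72.1] [15.7, 162.9] 2.6
side blue [311.0, 200.0] 1
[... 649 characters left out ...]
ide green [359.0, 170.0] 205 [444.2, -243.4, 47.4] rect [444.1, -245.2] [52.8, 61.1] 4.2
side orange [349.0, 294.0] 314 [443.7, 261.3, 47.7] rect [442.8, 259.8] [56.2, 60.1] 4.7
side yellow [329.0, 333.0] 440 [481.4, 383.6, 47.8] rect [481.3, 380.6] [55.7, 60.8] 1.0
side yellow [332.0, 214.0] 27 [509.3, 37.8, 109.4] rect [509.3, 38.1] [19.0, 12.8] 58.8
side red [330.0, 179.0] 34 [523.1, -59.7, 150.0] rect [523.2, -63.2] [8.6, 34.9] 5.3
side red [330.0, 196.0] 17 [522.9, -60.5, 85.2] rect [522.7, -59.3] [6.3, 12.0] 3.6
side pink [394.0, 170.0] 190 [330.8, -256.3, 46.6] rect [330.4, -259.1] [58.8, 53.5] 48.0
side pink [307.0, 295.0] 306 [547.7, 280.5, 47.7] rect [547.4, 276.7] [48.2, 57.3] 7.9
```

```bash
cat >> h.py <<'E'
def go(x,y,z,psi):
    """tool-frame move: first turn 'yaw', then shift (cm)"""
    s=r.sense(); p=s["eef_pos"]; psi0=s["tcp_rot"][2]
    d=(psi0-psi+np.pi/2)%np.pi-np.pi/2; ps=psi0-d
    w=np.array([x,y,z])-p; a=lambda q:np.array([[np.cos(q),np.sin(q),0],[np.sin(q),-np.cos(q),0],[0,0,-1]])@w/10
    print("tcp",p.round(1),"psi",round(psi0,3),"turn",round(d,3),"shift after turn",a(ps).round(2),"before",a(psi0).round(2),"min rows",round(np.linalg.norm(w)/62.5,1))
E
python3 -c "
from h import *
go(480,-20,420,0.075)"
```

```text
tcp [ 165.3 -602.6  404.2] psi 0.268 turn 0.193 shift after turn [ 35.74 -55.74  -1.58] before [ 45.76 -47.86  -1.58] min rows 10.6
```

{"op": "apply_moves", "data": {"deltas": [{"claw":-1,"delta_pos":[0,0,-0.8],"yaw":0.1},{"claw":-0.4,"delta_pos":[0,0,-0.8],"yaw":0.093},{"claw":-0.4,"delta_pos":[3.2,-5.0,0],"yaw":0},{"claw":-0.4,"delta_pos":[3.2,-5.0,0],"yaw":0},{"claw":-0.4,"delta_pos":[3.2,-5.0,0],"yaw":0},{"claw":-0.4,"delta_pos":[3.2,-5.0,0],"yaw":0},{"claw":-0.4,"delta_pos":[3.2,-5.0,0],"yaw":0},{"claw":-0.4,"delta_pos":[3.2,-5.0,0],"yaw":0}], "grip_force": 30}}

```text
clock: 1.2
eef_pos: [334.9, -287.5, 420.8]
tcp_rot: [3.141, -0.0, 0.074]
contact_force: [1.3, 0.7, 0.3]
opening: 0.702
grasp_force: 0.0
```

{"op": "apply_moves", "data": {"deltas": [{"claw":-0.4,"delta_pos":[3.2,-5.0,0],"yaw":0},{"claw":-0.4,"delta_pos":[3.2,-5.0,0],"yaw":0},{"claw":-0.4,"delta_pos":[3.2,-5.0,0],"yaw":0},{"claw":-0.4,"delta_pos":[3.2,-5.0,0],"yaw":0},{"claw":-0.4,"delta_pos":[3.2,-5.0,0],"yaw":0},{"claw":-0.4,"delta_pos":[0,0,0],"yaw":0},{"claw":-0.4,"delta_pos":[0,0,0],"yaw":0}]}}

```text
clock: 2.08
eef_pos: [475.0, -27.9, 420.4]
tcp_rot: [3.141, 0.001, 0.076]
contact_force: [-0.2, -0.6, -0.1]
opening: 0.699
grasp_force: 0.0
```

```bash
cat > look.py <<'E'
from h import *; import sys
s=r.sense(); f=r.grab_frame("wrist"); n=sys.argv[1]
P=pts(f,s); cv2.imwrite(f"pics/{n}.png",f["img"]); np.save(f"pics/{n}.npy",P)
print("tcp",s["eef_pos"].round(1),s["tcp_rot"].round(3),"open",round(s["opening"],3),"t",s["clock"])
for c,lo,hi in(("blue",40,85),("green",40,60),("orange",40,60),("yellow",40,60),("yellow",80,125),("red",60,170),("pink",40,60)):
    for b in blobs(f["img"],P,c,lo,hi,60,vmin=30): print(*b)
E
python3 look.py w1
```

```text
tcp [475.  -27.9 420.4] [3.141e+00 1.000e-03 7.600e-02] open 0.699 t 2.075
blue [560.0, 211.0] 966 [458.9, -383.8, 50.9] rect [457.9, -388.5] [58.8, 57.2] 81.0
green [487.0, 214.0] 1650 [446.8, -247.7, 50.9] rect [445.4, -250.6] [58.5, 59.0] 6.1
orange [117.0, 182.0] 179 [453.9, 231.1, 45.3] rect [448.3, 247.8] [58.5, 42.9] 43.3
yellow [51.0, 158.0] 822 [482.4, 369.5, 50.2] rect [481.2, 375.6] [58.8, 57.1] 84.3
yellow [628.0, 357.0] 241 [56.1, -941.7, 49.9] rect [54.4, -940.7] [11.6, 151.1] 89.0
yellow [249.0, 128.0] 88 [526.7, 43.3, 87.8] rect [527.5, 43.6] [17.4, 4.9] 56.7
yellow [255.0, 146.0] 311 [511.2, 31.8, 112.1] rect [510.7, 32.9] [16.7, 14.4] 57.6
yellow [633.0, 377.0] 385 [-4.1, -973.9, 94.1] rect [-28.1, -997.1] [244.5, 69.6] 41.7
red [373.0, 145.0] 853 [523.9, -67.4, 153.6] rect [523.7, -68.7] [15.0, 36.0] 5.0
pink [111.0, 109.0] 124 [546.3, 244.1, 44.2] rect [548.1, 247.7] [15.3, 50.5] 89.1
pink [476.0, 271.0] 90 [361.8, -256.6, 46.8] rect [360.8, -255.9] [4.4, 27.2] 48.2
```

View pics/w1.png

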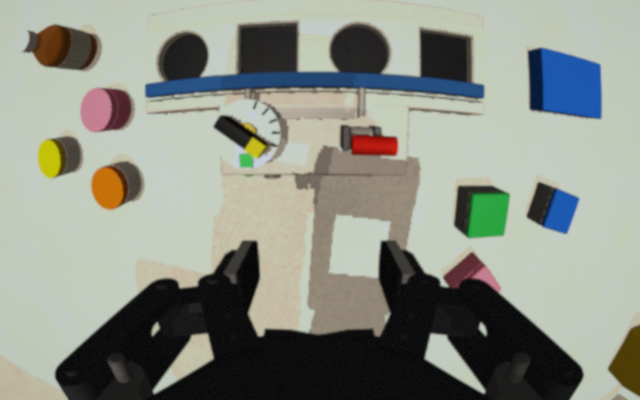

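Wrist view: nests at (183,55) round, (268,48) square, (360,48) round, (445,55) square; lever handle (373,145), nut (245,135) with pointer tip (257,146), green mark (246,160). Refine the shaker pose.

```bash
python3 - <<'E'
from h import *
img=cv2.imread("pics/w1.png"); P=np.load("pics/w1.npy")
m=mask(img,"blue",vmin=30)&(P[...,2]>68)&(P[...,2]<80)&(P[...,1]<200)&(P[...,1]>-200)
q=P[m>0].astype(np.float32); a=cv2.minAreaRect(q[:,:2]); print("bar",a,np.median(q[:,2]))
vx,vy,x0,y0=cv2.fitLine(q[:,:2],cv2.DIST_HUBER,0,.01,.01).ravel(); print("th",np.arctan2(-vx,vy) if vy>0 else np.arctan2(vx,-vy))
g=cv2.cvtColor(img,cv2.COLOR_BGR2GRAY)
m=((g<70)&(P[...,0]>560)&(P[...,1]<230)&(P[...,1]>-230)&(P[...,2]<62)&(P[...,2]>30)).astype(np.uint8)
n,l,st,ce=cv2.connectedComponentsWithStats(m)
for i in range(1,n):
    if st[i,4]>400:
        q=P[l==i]; fl=q[np.abs(q[:,2]-40)<3]; print(ce[i].round(),np.median(q,0).round(1),"floor rect",cv2.minAreaRect(fl[:,:2].astype(np.float32)) if len(fl) else None, np.nanmedian(fl[:,2]))
# plate rear: top points z 53..59
m=(np.abs(P[...,2]-56)<2)&(P[...,0]>560)&(P[...,1]<230)&(P[...,1]>-230)
print("plate",cv2.minAreaRect(P[m][:,:2].astype(np.float32)))
E
```

```text
Traceback (most recent call last):
cv2.error: OpenCV(4.12.0) /io/opencv/modules/imgproc/src/convhull.cpp:143: error: (-215:Assertion failed) total >= 0 && (depth == CV_32F || depth == CV_32S) in function 'convexHull'
```

```bash
cat > sh.py <<'E'
from h import *; import sys
n=sys.argv[1]
img=cv2.imread(f"pics/{n}.png"); P=np.load(f"pics/{n}.npy")
A=lambda q:np.ascontiguousarray(q[:,:2],dtype=np.float32)
m=(mask(img,"blue",vmin=30)>0)&(P[...,2]>68)&(P[...,2]<80)&(P[...,1]<220)&(P[...,1]>-220)
q=P[m]; print("bar",cv2.minAreaRect(A(q)),np.median(q[:,2]))
vx,vy,x0,y0=cv2.fitLine(A(q),cv2.DIST_HUBER,0,.01,.01).ravel(); print("th",np.arctan(-vx/vy))
g=cv2.cvtColor(img,cv2.COLOR_BGR2GRAY)
m=((g<70)&(P[...,0]>560)&(P[...,1]<230)&(P[...,1]>-230)&(P[...,2]<62)&(P[...,2]>30)).astype(np.uint8)
k,l,st,ce=cv2.connectedComponentsWithStats(m)
for i in range(1,k):
    if st[i,4]>400:
        q=P[l==i]; fl=q[np.abs(q[:,2]-40)<3]; print(ce[i].round(),np.median(q,0).round(1),"floor",cv2.minAreaRect(A(fl)) if len(fl)>20 else None)
m=(np.abs(P[...,2]-56)<2)&(P[...,0]>560)&(P[...,1]<230)&(P[...,1]>-230)
print("plate",cv2.minAreaRect(A(P[m])))
E
python3 sh.py w1
```

```text
bar ((580.860595703125, -16.588409423828125), (16.474323272705078, 349.9212951660156), 3.9800429344177246) 72.85609546234784
th 0.071729735
[267.  48.] [617.   39.3  41.4] floor ((616.6895751953125, 39.06666946411133), (55.33493423461914, 63.80473709106445), 4.441248893737793)
[359.  50.] [622.1 -63.1  41.6] floor ((623.7229614257812, -63.06922912597656), (54.804656982421875, 63.315914154052734), 2.9751486778259277)
[445.  56.] [ 631.6 -165.3   41.7] floor ((631.251220703125, -165.0120849609375), (55.201873779296875, 61.09821701049805), 4.275949001312256)
[183.  57.] [608.  142.1  41.4] floor ((609.6296997070312, 141.361083984375), (54.46997833251953, 58.902835845947266), 4.8659443855285645)
plate ((614.8218994140625, -12.662078857421875), (91.34876251220703, 401.59820556640625), 4.034789085388184)
```

```bash
cat >> h.py <<'E'
O=np.array([615.,-12.3]); TH=0.0715
def S(x,y): c,s=np.cos(TH),np.sin(TH); return O+np.array([c*x-s*y,s*x+c*y])
E
python3 -c "
from h import *
go(*S(-95,-50),297,TH)"
```

```text
tcp [474.8 -28.5 420.5] psi 0.075 turn 0.003 shift after turn [ 4.6   4.39 12.35] before [ 4.59  4.4  12.35] min rows 2.2
```

{"op": "apply_moves", "data": {"deltas": [{"claw":-0.4,"delta_pos":[4.6,4.4,0],"yaw":0.003},{"claw":-0.4,"delta_pos":[0,0,4.4],"yaw":0},{"claw":-0.4,"delta_pos":[0,0,4.0],"yaw":0},{"claw":-0.4,"delta_pos":[0,0,4.0],"yaw":0},{"claw":0.3,"delta_pos":[0,0,0],"yaw":0},{"claw":0.3,"delta_pos":[0,0,0],"yaw":0},{"claw":0.3,"delta_pos":[0,0,0],"yaw":0}], "grip_force": 25}}

```text
clock: 3.0
eef_pos: [522.7, -68.1, 296.6]
tcp_rot: [-3.142, 0.002, 0.071]
contact_force: [-0.2, -1.5, -19.8]
opening: 0.415
grasp_force: 28.8
```

```bash
python3 look.py w2; python3 -c "
from h import *
print(r.sense()['grasp_force'],S(-95,-50))"
```

```text
tcp [522.7 -68.1 296.6] [-3.142e+00  2.000e-03  7.100e-02] open 0.415 t 3.0
blue [590.0, 277.0] 1295 [461.4, -380.7, 50.8] rect [459.1, -387.8] [58.7, 58.1] 80.3
green [505.0, 289.0] 1860 [457.1, -252.2, 50.8] rect [446.0, -250.6] [58.0, 58.7] 5.5
orange [42.0, 247.0] 296 [455.0, 229.7, 45.0] rect [450.5, 241.7] [57.9, 31.5] 31.3
yellow [154.0, 244.0] 648 [511.1, 30.4, 112.0] rect [510.6, 32.9] [17.0, 15.5] 57.3
red [319.0, 263.0] 3932 [528.1, -68.5, 152.0] rect [524.4, -68.8] [17.0, 36.2] 3.7
pink [22.0, 158.0] 269 [552.9, 244.4, 44.5] rect [550.9, 248.7] [52.3, 18.1] 6.6
28.83183091878891 [523.81468317 -68.95896218]
```

View pics/w2.png

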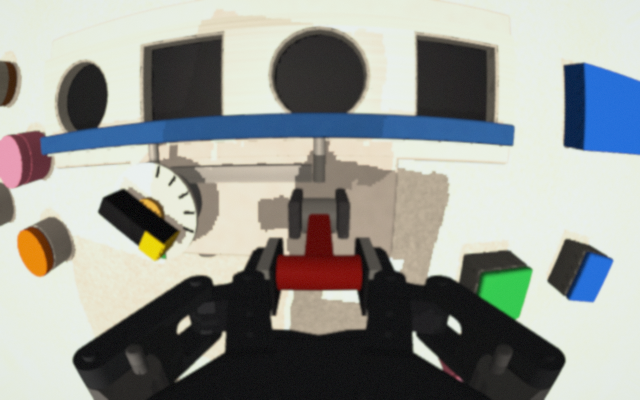

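Handle (319,270) sits between the pads, gripped on its ends (29 N). Swing it down along its arc.

{"op": "apply_moves", "data": {"deltas": [{"claw":0.3,"delta_pos":[-1.59,0,0.16],"yaw":0},{"claw":0.3,"delta_pos":[-1.53,0,0.47],"yaw":0},{"claw":0.3,"delta_pos":[-1.4,0,0.77],"yaw":0},{"claw":0.3,"delta_pos":[-1.22,0,1.03],"yaw":0},{"claw":0.3,"delta_pos":[-0.99,0,1.25],"yaw":0},{"claw":0.3,"delta_pos":[-0.73,0,1.42],"yaw":0}]}}

```text
clock: 3.8
eef_pos: [449.9, -73.1, 248.1]
tcp_rot: [3.141, -0.005, 0.072]
contact_force: [-1.6, 2.3, 6.3]
opening: 0.415
grasp_force: 35.9
```

{"op": "apply_moves", "data": {"deltas": [{"claw":0.3,"delta_pos":[-0.42,0,1.54],"yaw":0},{"claw":0.3,"delta_pos":[-0.1,0,0.8],"yaw":0},{"claw":0.3,"delta_pos":[0,0,0.3],"yaw":0},{"claw":0.3,"delta_pos":[0,0,0],"yaw":0}]}}

```text
clock: 4.3
eef_pos: [444.3, -73.5, 220.7]
tcp_rot: [3.141, -0.002, 0.072]
contact_force: [-4.2, 0.4, 3.3]
opening: 0.417
grasp_force: 37.2
```

```bash
python3 look.py w3; python3 -c "
from h import *
print(r.sense(),S(-175,-50))"
```

```text
tcp [444.3 -73.5 220.7] [ 3.141e+00 -2.000e-03  7.200e-02] open 0.417 t 4.3
green [571.0, 255.0] 4448 [447.5, -242.6, 50.7] rect [444.8, -250.4] [59.3, 60.5] 5.3
yellow [60.0, 108.0] 66 [516.1, 42.3, 86.9] rect [515.7, 42.2] [10.1, 3.1] 63.2
yellow [52.0, 162.0] 2199 [495.4, 27.1, 110.1] rect [496.9, 32.4] [19.0, 16.3] 59.1
red [319.0, 223.0] 8574 [467.4, -72.0, 79.9] rect [475.5, -71.8] [76.3, 36.6] 5.0
{'clock': 4.35, 'qpos': array([-1.67285904e-01,  3.70365140e-01,  2.14022552e+00,  4.17666565e-06,
        6.28790358e-01,  1.33173810e+00]), 'qvel': array([-0.00055366,  0.0042333 , -0.00053612, -0.00051265, -0.00346197,
       -0.00059286]), 'joint_efforts': array([ 2.99784495e-01, -4.47126353e+01, -2.12599611e+01,  8.72813514e-03,
       -1.23768657e+00, -8.31793249e-02]), 'eef_pos': array([444.34345461, -73.51197603, 220.65221408]), 'tcp_rot': array([ 3.14107136e+00, -2.14932122e-03,  7.17695113e-02]), 'contact_force': array([-3.85227778,  0.60000607,  6.47555265]), 'wrist_torque': array([ 0.00268209,  0.37427342, -0.09992022]), 'grasp_force': 37.38926410675049, 'opening': 0.4172836317433656} [444.01908607 -74.67408974]
```

{"op": "apply_moves", "data": {"deltas": [{"claw":0.3,"delta_pos":[0,0,0.4],"yaw":0},{"claw":0.3,"delta_pos":[0,0,0],"yaw":0},{"claw":0.3,"delta_pos":[0,0,0],"yaw":0}]}}

```text
clock: 4.72
eef_pos: [444.4, -73.5, 216.1]
tcp_rot: [3.141, -0.002, 0.072]
contact_force: [-4.6, 0.1, 6.2]
opening: 0.412
grasp_force: 37.5
```

```bash
cat > lev.py <<'E'
from h import *
s=r.sense(); f=r.grab_frame("wrist"); P=pts(f,s); m=mask(f["img"],"red",vmin=30)>0
q=P[m]; q=q[np.isfinite(q).all(1)]; c,sn=np.cos(TH),np.sin(TH)
d=q[:,:2]-O; X=c*d[:,0]+sn*d[:,1]; Y=-sn*d[:,0]+c*d[:,1]
k=abs(Y+50)<25
for a in range(-190,-70,8):
    j=k&(X>=a)&(X<a+8)
    if j.sum()>10: print(a+4,j.sum(),np.percentile(q[j,2],[10,50,90]).round(1))
E
python3 lev.py
```

```text
-178 916 [80.7 81.7 82.4]
-170 2187 [76.1 79.8 81.9]
-162 643 [77.  78.  78.8]
-154 680 [76.4 77.3 78.1]
-146 720 [75.6 76.4 77.3]
-138 749 [74.8 75.7 76.6]
-130 799 [74.  74.9 75.8]
-122 807 [73.3 74.2 75.1]
-114 803 [72.5 73.4 74.3]
-106 438 [72.  72.9 73.7]
```

{"op": "apply_moves", "data": {"deltas": [{"claw":-0.4,"delta_pos":[0,0,0],"yaw":0},{"claw":-0.4,"delta_pos":[0,0,0],"yaw":0},{"claw":-0.4,"delta_pos":[0,0,-3.0],"yaw":0},{"claw":1,"delta_pos":[0,0,-3.0],"yaw":0},{"claw":1,"delta_pos":[0,0,0],"yaw":0},{"claw":1,"delta_pos":[0,0,0],"yaw":0},{"claw":1,"delta_pos":[0,0,0],"yaw":0},{"claw":1,"delta_pos":[0,0,1.8],"yaw":0}]}}

```text
clock: 5.78
eef_pos: [444.3, -73.5, 257.1]
tcp_rot: [3.141, -0.001, 0.072]
contact_force: [0.5, 0.0, -0.2]
opening: -0.0
grasp_force: 0.0
```

{"op": "apply_moves", "data": {"deltas": [{"claw":1,"delta_pos":[0,0,0.4],"yaw":0},{"claw":1,"delta_pos":[0,0,0.3],"yaw":0},{"claw":1,"delta_pos":[0,0,0],"yaw":0}]}}

```text
clock: 6.15
eef_pos: [443.6, -73.4, 251.5]
tcp_rot: [-3.141, 0.002, 0.072]
contact_force: [-11.1, 1.0, 32.6]
opening: 0.001
grasp_force: 16.3
```

{"op": "apply_moves", "data": {"deltas": [{"claw":1,"delta_pos":[0,0,-1.5],"yaw":0},{"claw":-0.4,"delta_pos":[0,0,-5.0],"yaw":0},{"claw":-0.4,"delta_pos":[0,0,-5.0],"yaw":0},{"claw":-0.4,"delta_pos":[0,0,0],"yaw":0}]}}

```text
clock: 6.65
eef_pos: [445.1, -73.6, 368.8]
tcp_rot: [3.14, -0.006, 0.072]
contact_force: [-0.3, 0.5, -0.2]
opening: 0.639
grasp_force: 0.0
```

```bash
python3 lev.py; python3 look.py w4; python3 sh.py w4; python3 - <<'E'
from h import *
P=np.load("pics/w4.npy"); img=cv2.imread("pics/w4.png")
g=cv2.cvtColor(img,cv2.COLOR_BGR2GRAY); n=S(-104,68); print("nut exp",n)
m=(abs(P[...,2]-111)<4)&(np.hypot(P[...,0]-n[0],P[...,1]-n[1])<45)
a=cv2.minAreaRect(np.ascontiguousarray(P[m][:,:2],dtype=np.float32)); print("nut",m.sum(),a)
E
```

```text
-178 258 [78.3 79.8 80.8]
-170 353 [76.3 78.5 80.1]
-162 125 [75.5 76.4 77.3]
-154 125 [74.9 75.8 76.9]
-146 133 [74.4 75.2 76.1]
-138 136 [73.8 74.7 75.8]
-130 140 [73.2 74.1 75.2]
-122 150 [72.6 73.7 74.5]
-114 143 [72.  73.1 74. ]
-106 78 [71.3 72.6 73.5]
tcp [444.3 -73.5 366.8] [ 3.141e+00 -3.000e-03  7.200e-02] open 0.696 t 6.7
blue [568.0, 198.0] 1221 [458.7, -382.7, 50.9] rect [457.8, -388.2] [58.0, 57.2] 81.0
green [482.0, 200.0] 2474 [446.2, -247.4, 50.8] rect [445.0, -250.8] [58.9, 57.9] 6.0
orange [64.0, 172.0] 271 [445.5, 231.9, 46.0] rect [442.5, 253.8] [58.1, 58.9] 2.8
yellow [9.0, 146.0] 715 [481.3, 365.4, 50.1] rect [480.5, 370.9] [50.3, 56.4] 82.3
yellow [633.0, 374.0] 273 [3.2, -961.9, 50.5] rect [3.0, -962.5] [133.8, 62.3] 41.0
yellow [189.0, 133.0] 497 [496.0, 29.3, 111.8] rect [497.1, 37.3] [32.2, 18.4] 81.5
red [319.0, 167.0] 1652 [465.3, -72.4, 75.8] rect [475.3, -72.0] [75.3, 33.6] 4.7
pink [61.0, 91.0] 174 [545.0, 244.2, 44.5] rect [545.3, 248.1] [16.7, 51.5] 82.8
pink [464.0, 275.0] 197 [355.5, -251.1, 46.5] rect [354.0, -249.5] [4.2, 47.0] 48.8
bar ((564.97
[... 227 characters left out ...]
91337585449219), 3.704893112182617)
[319.  16.] [613.1 -62.8  41.4] floor ((610.5125122070312, -62.45665740966797), (39.50737762451172, 64.39690399169922), 4.291438579559326)
[424.  21.] [ 620.9 -166.5   41.6] floor ((623.3004760742188, -164.56494140625), (52.201053619384766, 62.309967041015625), 4.76611328125)
[128.  30.] [607.4 144.7  41.4] floor ((606.01806640625, 142.9087677001953), (57.78844451904297, 58.80614471435547), 24.315200805664062)
plate ((614.54443359375, -11.932159423828125), (81.52086639404297, 404.5216369628906), 2.7568106651306152)
nut exp [506.40786534  48.0965917 ]
nut 1101 ((505.6996154785156, 47.623779296875), (53.93806457519531, 15.268993377685547), 57.99919891357422)
```

Lever is at its stop (slope of the arm is 0.066 rad ⇒ 1.50). Nut next.

```bash
python3 -c "
from h import *
go(505.9,47.9,330,1.012)"
```

```text
tcp [443.8 -73.4 365.4] psi 0.072 turn -0.94 shift after turn [13.58 -1.16  3.54] before [  7.07 -11.65   3.54] min rows 2.3
```

{"op": "apply_moves", "data": {"deltas": [{"claw":0.1,"delta_pos":[3.54,-5.82,0],"yaw":0},{"claw":0.1,"delta_pos":[3.53,-5.83,0],"yaw":0},{"claw":0.1,"delta_pos":[0,0,0.7],"yaw":-0.18},{"claw":0.1,"delta_pos":[0,0,0.7],"yaw":-0.18},{"claw":0.1,"delta_pos":[0,0,0.7],"yaw":-0.18},{"claw":0.1,"delta_pos":[0,0,0.7],"yaw":-0.18},{"claw":0.1,"delta_pos":[0,0,0.7],"yaw":-0.18},{"claw":0.1,"delta_pos":[0,0,0],"yaw":-0.04}]}}

```text
clock: 7.75
eef_pos: [500.0, 37.8, 327.8]
tcp_rot: [-3.138, 0.003, 1.015]
contact_force: [-0.1, -0.3, -0.3]
opening: 0.45
grasp_force: 0.0
```

```bash
python3 - <<'E'
from h import *
s=r.sense(); f=r.grab_frame("wrist"); P=pts(f,s); n=(505.9,47.9)
cv2.imwrite("pics/w5.png",f["img"])
m=(abs(P[...,2]-111)<4)&(np.hypot(P[...,0]-n[0],P[...,1]-n[1])<40)
print("nut",m.sum(),cv2.minAreaRect(np.ascontiguousarray(P[m][:,:2],dtype=np.float32)))
go(*n,256,1.012)
E
```

```text
nut 1800 ((505.8535461425781, 48.49372100830078), (52.13503646850586, 14.271217346191406), 58.536407470703125)
tcp [500.2  37.8 328.1] psi 1.015 turn 0.003 shift after turn [ 1.16 -0.05  7.21] before [ 1.16 -0.05  7.21] min rows 1.2
```

View pics/w5.png

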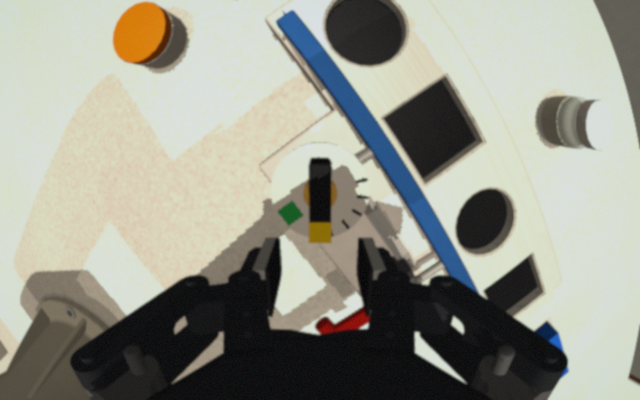

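Bar is aligned between the fingers (320,200), yellow tip (320,232), green mark (290,212) about 55° clockwise of it.

{"op": "apply_moves", "data": {"deltas": [{"claw":0.1,"delta_pos":[1.2,0,2.2],"yaw":0},{"claw":0.1,"delta_pos":[0,0,2.5],"yaw":0},{"claw":0.1,"delta_pos":[0,0,2.5],"yaw":0},{"claw":1,"delta_pos":[0,0,0],"yaw":0},{"claw":1,"delta_pos":[0,0,0],"yaw":0},{"claw":1,"delta_pos":[0,0,0],"yaw":0}], "grip_force": 30}}

```text
clock: 8.55
eef_pos: [506.1, 47.4, 256.0]
tcp_rot: [-3.139, 0.003, 1.011]
contact_force: [5.3, -3.4, -30.8]
opening: 0.247
grasp_force: 30.5
```

{"op": "apply_moves", "data": {"deltas": [{"claw":1,"delta_pos":[0,0,0],"yaw":0.16},{"claw":1,"delta_pos":[0,0,0],"yaw":0.16},{"claw":1,"delta_pos":[0,0,0],"yaw":0.16},{"claw":1,"delta_pos":[0,0,0],"yaw":0.16},{"claw":1,"delta_pos":[0,0,0],"yaw":0.16},{"claw":1,"delta_pos":[0,0,0],"yaw":0.15},{"claw":1,"delta_pos":[0,0,0],"yaw":0}]}}

```text
clock: 9.43
eef_pos: [505.5, 48.6, 256.0]
tcp_rot: [-3.14, 0.006, 0.058]
contact_force: [1.9, 7.2, -27.2]
opening: 0.246
grasp_force: 30.8
```

{"op": "apply_moves", "data": {"deltas": [{"claw":0.1,"delta_pos":[0,0,0],"yaw":0},{"claw":0.1,"delta_pos":[0,0,0],"yaw":0},{"claw":0.1,"delta_pos":[0,0,-3],"yaw":0},{"claw":-0.4,"delta_pos":[-2,0,-5],"yaw":0},{"claw":-0.9,"delta_pos":[-2,0,-5],"yaw":0}]}}

```text
clock: 10.05
eef_pos: [467.0, 45.4, 390.2]
tcp_rot: [3.141, -0.001, 0.061]
contact_force: [0.1, 0.1, 0.3]
opening: 0.859
grasp_force: 0.0
```

```bash
python3 - <<'E'
from h import *
s=r.sense(); f=r.grab_frame("wrist"); P=pts(f,s); n=(505.9,47.9)
cv2.imwrite("pics/w6.png",f["img"])
m=(abs(P[...,2]-111)<4)&(np.hypot(P[...,0]-n[0],P[...,1]-n[1])<40)
a=cv2.minAreaRect(np.ascontiguousarray(P[m][:,:2],dtype=np.float32)); print("nut",m.sum(),a)
print(blobs(f["img"],P,"yellow",80,125,20,vmin=30),s["eef_pos"])
E
python3 lev.py|sed -n 3,9p
```

```text
nut 1132 ((505.79888916015625, 48.43678283691406), (51.346683502197266, 13.9221773147583), 3.468860387802124)
[('yellow', [307.0, 150.0], 71, [505.0, 56.6, 88.0], 'rect', [505.1, 56.6], [16.2, 4.5], 1.7), ('yellow', [329.0, 149.0], 30, [506.2, 37.8, 87.5], 'rect', [506.4, 37.8], [10.6, 2.4], 8.9), ('yellow', [317.0, 176.0], 307, [486.2, 46.5, 112.3], 'rect', [482.9, 46.2], [23.0, 15.7], 2.8)] [467.00396673  45.35540697 390.23973285]
-162 91 [75.  76.5 77.4]
-154 95 [74.7 75.8 76.9]
-146 101 [73.6 75.1 76.1]
-138 96 [73.6 74.7 75.7]
-130 98 [71.9 74.2 75. ]
-122 106 [72.1 73.5 74.4]
-114 105 [71.4 72.9 74.3]
```

View pics/w6.png

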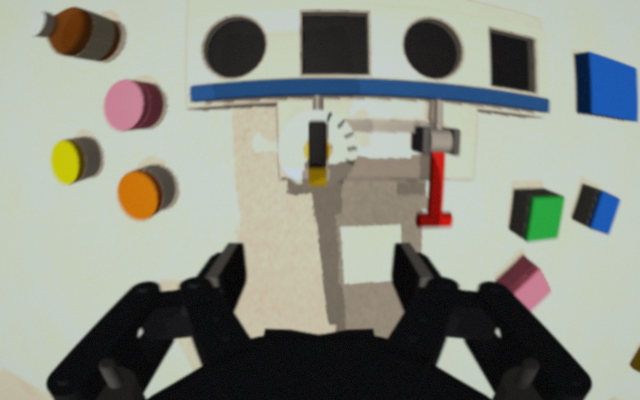

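Pointer (317,176) is on the front mark (bar at 3.5°, front at 4.1°), lever still open. Now the orange pot.

```bash
python3 -c "
from h import *
go(420,255,330,TH)"
```

```text
tcp [467.5  45.4 393.8] psi 0.062 turn -0.01 shift after turn [ -3.24 -21.24   6.38] before [ -3.45 -21.21   6.38] min rows 3.6
```

{"op": "apply_moves", "data": {"deltas": [{"claw":-1,"delta_pos":[-0.8,-5.3,1.6],"yaw":-0.01},{"claw":-1,"delta_pos":[-0.8,-5.3,1.6],"yaw":0},{"claw":-1,"delta_pos":[-0.8,-5.3,1.6],"yaw":0},{"claw":-1,"delta_pos":[-0.8,-5.3,1.6],"yaw":0},{"claw":-1,"delta_pos":[0,0,0],"yaw":0},{"claw":-1,"delta_pos":[0,0,0],"yaw":0}]}}

```text
clock: 10.9
eef_pos: [420.9, 254.8, 324.2]
tcp_rot: [3.141, 0.0, 0.073]
contact_force: [0.1, -0.1, -0.1]
opening: 1.001
grasp_force: 0.0
```

```bash
cat > top.py <<'E'
from h import *; import sys
c=sys.argv[1]; s=r.sense(); f=r.grab_frame("wrist"); P=pts(f,s); m=(mask(f["img"],c,vmin=30)>0)&(abs(P[...,2]-51)<4)
n,l,st,ce=cv2.connectedComponentsWithStats(m.astype(np.uint8)); i=1+np.argmax(st[1:,4]); q=np.ascontiguousarray(P[l==i][:,:2],dtype=np.float32)
a=cv2.minAreaRect(q); e=cv2.minEnclosingCircle(q); print(c,ce[i],"rect",a,"circ",e,"z",np.median(P[l==i][:,2]),"t",s["clock"])
p=e[0] if c in("orange","yellow") else a[0]
psi=TH if c in("orange","yellow") else np.deg2rad((a[2]+45-np.rad2deg(TH))%90-45+np.rad2deg(TH))
print("psi",psi); go(*p,float(sys.argv[2]),psi)
E
python3 top.py orange 195; python3 -c "
from h import *
print(S(0,150))"
```

```text
orange [325.34714747 185.07857912] rect ((443.6070251464844, 255.11708068847656), (58.1135368347168, 58.26656723022461), 4.164478778839111) circ ((442.89874267578125, 255.3984375), 30.134740829467773) z 50.69848783362153 t 10.9
psi 0.0715
tcp [421.1 254.3 324.4] psi 0.072 turn 0.0 shift after turn [ 2.18  0.04 12.94] before [ 2.18  0.04 12.94] min rows 2.1
[604.28413581 137.31674457]
```

{"op": "apply_moves", "data": {"deltas": [{"claw":-1,"delta_pos":[2.2,0,1.6],"yaw":0},{"claw":-1,"delta_pos":[0,0,4],"yaw":0},{"claw":-1,"delta_pos":[0,0,4],"yaw":0},{"claw":-1,"delta_pos":[0,0,4],"yaw":0},{"claw":0.5,"delta_pos":[0,0,0],"yaw":0},{"claw":0.5,"delta_pos":[0,0,0],"yaw":0},{"claw":0.5,"delta_pos":[0,0,0],"yaw":0}], "grip_force": 35}}

```text
clock: 11.82
eef_pos: [443.6, 256.5, 190.0]
tcp_rot: [-3.14, -0.003, 0.071]
contact_force: [-0.6, 0.3, -1.5]
opening: 0.695
grasp_force: 37.9
```

{"op": "apply_moves", "data": {"deltas": [{"claw":0.5,"delta_pos":[0,0,-2],"yaw":0},{"claw":0.5,"delta_pos":[0,0,-4],"yaw":0},{"claw":0.5,"delta_pos":[0,0,-4],"yaw":0},{"claw":0.5,"delta_pos":[0,0,0],"yaw":0}]}}

```text
clock: 12.32
eef_pos: [444.0, 257.0, 292.4]
tcp_rot: [-3.138, -0.007, 0.072]
contact_force: [0.4, -0.9, -1.5]
opening: 0.695
grasp_force: 38.6
```

```bash
python3 -c "
from h import *
go(*S(-1,150),290,TH); print(r.sense()['contact_force'])"; python3 top.py orange 200
```

```text
tcp [444.  257.  292.4] psi 0.072 turn 0.0 shift after turn [15.04 13.09  0.24] before [15.03 13.09  0.24] min rows 3.2
[ 0.38791819 -0.92032152 -1.47525804]Traceback (most recent call last):
  File "top.py", line 3, in <module>
    n,l,st,ce=cv2.connectedComponentsWithStats(m.astype(np.uint8)); i=1+np.argmax(st[1:,4]); q=np.ascontiguousarray(P[l==i][:,:2],dtype=np.float32)
                                                                        ~~~~~~~~~^^^^^^^^^^
    return _wrapfunc(a, 'argmax', axis=axis, out=out, **kwds)
    return bound(*args, **kwds)
ValueError: attempt to get argmax of an empty sequence
```

```bash
cat > held.py <<'E'
from h import *; import sys
c=sys.argv[1]; s=r.sense(); f=r.grab_frame("wrist"); P=pts(f,s); m=(mask(f["img"],c,vmin=30)>0)
z0=float(sys.argv[2]) if len(sys.argv)>2 else s["eef_pos"][2]-140
m&=abs(P[...,2]-z0)<15; q=P[m]; zt=np.percentile(q[:,2],70); q=q[abs(q[:,2]-zt)<4]
h=cv2.convexHull(np.ascontiguousarray(q[:,:2],dtype=np.float32)); a=cv2.minAreaRect(h); e=cv2.minEnclosingCircle(h)
ps=s["tcp_rot"][2]; 
for nm,p in(("rect",a[0]),("circ",e[0])):
    d=np.array(p)-s["eef_pos"][:2]; print(nm,np.round(p,1),"tool off",round(d@[np.cos(ps),np.sin(ps)],1),round(d@[np.sin(ps),-np.cos(ps)],1))
print(a[1],a[2],e[1],"ztop",zt,"tcp",s["eef_pos"].round(1),"psi",ps, "F",s["contact_force"].round(1))
E
python3 held.py orange
```

```text
rect [446.5 256.3] tool off 3.2 0.5
circ [443.5 255.9] tool off 0.2 0.7
(54.62672805786133, 60.07711410522461) 3.2717859745025635 30.637784957885742 ztop 152.6142621347146 tcp [443.3 256.6 290.5] psi 0.07180413293929089 F [ 0.1  0.  -2.6]
```

{"op": "apply_moves", "data": {"deltas": [{"claw":0.5,"delta_pos":[3.75,3.27,0],"yaw":0},{"claw":0.5,"delta_pos":[3.75,3.27,0],"yaw":0},{"claw":0.5,"delta_pos":[3.75,3.27,0],"yaw":0},{"claw":0.5,"delta_pos":[3.75,3.27,0],"yaw":0},{"claw":0.5,"delta_pos":[0,0,0],"yaw":0},{"claw":0.5,"delta_pos":[0,0,0],"yaw":0}]}}

```text
clock: 13.18
eef_pos: [600.9, 136.5, 286.8]
tcp_rot: [3.141, 0.003, 0.071]
contact_force: [-0.8, 0.5, -1.7]
opening: 0.692
grasp_force: 38.7
```

```bash
python3 held.py orange; python3 -c "
from h import *
go(*S(-1,150),228,TH)"
```

```text
rect [603.2 135.7] tool off 2.2 0.9
circ [600.  135.5] tool off -1.0 0.9
(54.72749710083008, 59.92523193359375) 3.7786896228790283 30.734838485717773 ztop 148.8201956951447 tcp [600.9 136.5 286.8] psi 0.07104863378092041 F [-0.8  0.5 -1.7]
tcp [600.7 136.9 287.1] psi 0.072 turn 0.0 shift after turn [ 0.26 -0.02  5.91] before [ 0.26 -0.02  5.91] min rows 0.9
```

{"op": "apply_moves", "data": {"deltas": [{"claw":0.5,"delta_pos":[0.35,-0.1,1.5],"yaw":0},{"claw":0.5,"delta_pos":[0,0,1.5],"yaw":0},{"claw":0.5,"delta_pos":[0,0,1],"yaw":0},{"claw":0.5,"delta_pos":[0,0,0.6],"yaw":0},{"claw":0.5,"delta_pos":[0,0,0],"yaw":0},{"claw":0.5,"delta_pos":[0,0,0],"yaw":0}]}}

```text
clock: 13.98
eef_pos: [605.4, 138.0, 242.7]
tcp_rot: [-3.142, -0.001, 0.072]
contact_force: [0.2, -0.3, -2.0]
opening: 0.692
grasp_force: 38.7
```

```bash
python3 held.py orange
```

```text
rect [612.4 218. ] tool off 12.8 -79.3
circ [617.4 217.7] tool off 17.7 -78.6
(223.98876953125, 54.93082809448242) 86.95448303222656 112.66134643554688 ztop 104.66706106930529 tcp [605.4 138.  242.7] psi 0.07179884379213264 F [ 0.2 -0.3 -2. ]
```

{"op": "apply_moves", "data": {"deltas": [{"claw":0.5,"delta_pos":[0,0,0.5],"yaw":0},{"claw":0.5,"delta_pos":[0,0,0.5],"yaw":0},{"claw":0.5,"delta_pos":[0,0,0.2],"yaw":0},{"claw":0.5,"delta_pos":[0,0,0],"yaw":0}]}}

```text
clock: 14.52
eef_pos: [605.1, 137.9, 230.0]
tcp_rot: [3.142, 0.001, 0.072]
contact_force: [0.5, -0.4, -2.2]
opening: 0.691
grasp_force: 38.7
```

{"op": "apply_moves", "data": {"deltas": [{"claw":-0.9,"delta_pos":[0,0,0],"yaw":0},{"claw":-0.9,"delta_pos":[0,0,0],"yaw":0},{"claw":-0.9,"delta_pos":[0,0,-3],"yaw":0},{"claw":-0.9,"delta_pos":[0,0,-5],"yaw":0},{"claw":-1,"delta_pos":[-3,0,-3],"yaw":0},{"claw":-1,"delta_pos":[0,0,0],"yaw":0}]}}

```text
clock: 15.28
eef_pos: [574.7, 135.9, 343.0]
tcp_rot: [-3.141, -0.004, 0.072]
contact_force: [0.5, 0.0, 0.2]
opening: 1.0
grasp_force: 0.0
```

```bash
python3 held.py orange 92; python3 -c "
from h import *
go(458,377,330,TH)"
```

```text
rect [621.5 232.3] tool off 53.6 -92.8
circ [630.5 231. ] tool off 62.5 -90.9
(252.01376342773438, 58.972808837890625) 80.50131225585938 126.748779296875 ztop 91.5882941870859 tcp [574.7 135.9 343. ] psi 0.07198610923358517 F [0.5 0.  0.2]
tcp [575.2 135.8 341.6] psi 0.072 turn 0.0 shift after turn [ -9.96 -24.89   1.16] before [ -9.95 -24.9    1.16] min rows 4.3
```

{"op": "apply_moves", "data": {"deltas": [{"claw":-1,"delta_pos":[-2,-5,0.2],"yaw":0},{"claw":-1,"delta_pos":[-2,-5,0.2],"yaw":0},{"claw":-1,"delta_pos":[-2,-5,0.2],"yaw":0},{"claw":-1,"delta_pos":[-2,-5,0.2],"yaw":0},{"claw":-1,"delta_pos":[-2,-5,0.2],"yaw":0},{"claw":-1,"delta_pos":[0,0,0],"yaw":0},{"claw":-1,"delta_pos":[0,0,0],"yaw":0}]}}

```text
clock: 16.2
eef_pos: [457.7, 377.9, 329.2]
tcp_rot: [3.14, 0.001, 0.073]
contact_force: [1.1, 0.9, 0.4]
opening: 0.998
grasp_force: 0.0
```

```bash
python3 top.py yellow 189
```

```text
yellow [319.84316218 168.19166243] rect ((481.916748046875, 377.07281494140625), (57.65790557861328, 57.618473052978516), 3.7019381523132324) circ ((481.8580017089844, 377.320556640625), 29.740385055541992) z 50.781748959776394 t 16.2
psi 0.0715
tcp [458.  377.3 329.5] psi 0.072 turn 0.0 shift after turn [ 2.38  0.17 14.05] before [ 2.38  0.17 14.05] min rows 2.3
```

{"op": "apply_moves", "data": {"deltas": [{"claw":-1,"delta_pos":[2.4,0.2,2],"yaw":0},{"claw":-1,"delta_pos":[0,0,4],"yaw":0},{"claw":-1,"delta_pos":[0,0,4],"yaw":0},{"claw":-1,"delta_pos":[0,0,4],"yaw":0},{"claw":0.5,"delta_pos":[0,0,0],"yaw":0},{"claw":0.5,"delta_pos":[0,0,0],"yaw":0},{"claw":0.5,"delta_pos":[0,0,0],"yaw":0},{"claw":0.5,"delta_pos":[0,0,0],"yaw":0}]}}

```text
clock: 17.25
eef_pos: [482.1, 377.9, 191.7]
tcp_rot: [-3.14, -0.002, 0.072]
contact_force: [-0.1, -0.0, -1.4]
opening: 0.692
grasp_force: 37.8
```

{"op": "apply_moves", "data": {"deltas": [{"claw":0.5,"delta_pos":[0,0,-2],"yaw":0},{"claw":0.5,"delta_pos":[0,0,-5],"yaw":0},{"claw":0.5,"delta_pos":[0,0,-5],"yaw":0},{"claw":0.5,"delta_pos":[0,0,-3],"yaw":0},{"claw":0.5,"delta_pos":[0,0,0],"yaw":0}]}}

```text
clock: 17.88
eef_pos: [482.3, 378.3, 344.6]
tcp_rot: [-3.138, -0.006, 0.072]
contact_force: [-0.5, 0.1, -1.4]
opening: 0.689
grasp_force: 38.3
```

```bash
python3 held.py yellow; python3 -c "
from h import *
go(*S(-0.5,-50),315,TH)"
```

```text
rect [485.2 378.1] tool off 3.0 0.4
circ [482.8 377.9] tool off 0.6 0.4
(56.26469802856445, 59.87266159057617) 2.773231267929077 30.713502883911133 ztop 205.2597696717188 tcp [482.3 378.3 344.6] psi 0.0719798380779273 F [-0.5  0.1 -1.4]
tcp [481.7 377.9 342.4] psi 0.072 turn 0.0 shift after turn [10.46 44.87  2.74] before [10.44 44.87  2.74] min rows 7.4
```

{"op": "apply_moves", "data": {"deltas": [{"claw":0.5,"delta_pos":[1.31,5.61,0],"yaw":0},{"claw":0.5,"delta_pos":[1.31,5.61,0],"yaw":0},{"claw":0.5,"delta_pos":[1.31,5.61,0],"yaw":0},{"claw":0.5,"delta_pos":[1.31,5.61,0],"yaw":0},{"claw":0.5,"delta_pos":[1.31,5.61,0],"yaw":0},{"claw":0.5,"delta_pos":[1.31,5.61,0],"yaw":0},{"claw":0.5,"delta_pos":[1.31,5.61,0],"yaw":0},{"claw":0.5,"delta_pos":[1.31,5.61,0],"yaw":0}]}}

```text
clock: 18.92
eef_pos: [618.1, -64.2, 339.0]
tcp_rot: [-3.141, 0.002, 0.072]
contact_force: [0.3, 1.1, -0.4]
opening: 0.691
grasp_force: 38.4
```

{"op": "apply_moves", "data": {"deltas": [{"claw":0.5,"delta_pos":[0,0,2.5],"yaw":0},{"claw":0.5,"delta_pos":[0,0,2.5],"yaw":0},{"claw":0.5,"delta_pos":[0,0,0],"yaw":0},{"claw":0.5,"delta_pos":[0,0,0],"yaw":0}]}}

```text
clock: 19.42
eef_pos: [618.4, -62.2, 290.4]
tcp_rot: [-3.142, 0.0, 0.072]
contact_force: [-0.6, 0.2, -1.0]
opening: 0.692
grasp_force: 38.5
```

```bash
python3 held.py yellow; python3 -c "
from h import *
go(*S(-0.5,-50),245,TH)"
```

```text
rect [620.4 -63. ] tool off 1.9 0.9
circ [618.1 -63.2] tool off -0.4 1.0
(56.33342361450195, 59.813926696777344) 2.682753086090088 30.724998474121094 ztop 150.99606146548666 tcp [618.4 -62.2 290.4] psi 0.07213325050452468 F [-0.6  0.2 -1. ]
tcp [618.6 -62.2 290.9] psi 0.072 turn 0.001 shift after turn [-0.06 -0.    4.59] before [-0.06 -0.    4.59] min rows 0.7
```

{"op": "apply_moves", "data": {"deltas": [{"claw":0.5,"delta_pos":[0,0,2],"yaw":0},{"claw":0.5,"delta_pos":[0,0,1.5],"yaw":0},{"claw":0.5,"delta_pos":[0,0,1],"yaw":0},{"claw":0.5,"delta_pos":[0,0,0.4],"yaw":0},{"claw":0.5,"delta_pos":[0,0,0],"yaw":0},{"claw":0.5,"delta_pos":[0,0,0],"yaw":0}]}}

```text
clock: 20.23
eef_pos: [618.6, -62.5, 241.7]
tcp_rot: [3.141, -0.001, 0.072]
contact_force: [-0.3, 0.4, -0.9]
opening: 0.692
grasp_force: 38.5
```

{"op": "apply_moves", "data": {"deltas": [{"claw":0.5,"delta_pos":[0,0,0.5],"yaw":0},{"claw":0.5,"delta_pos":[0,0,0.5],"yaw":0},{"claw":0.5,"delta_pos":[0,0,0.1],"yaw":0},{"claw":0.5,"delta_pos":[0,0,0],"yaw":0}]}}

```text
clock: 20.72
eef_pos: [618.4, -62.4, 230.4]
tcp_rot: [-3.142, 0.0, 0.072]
contact_force: [-1.8, 0.3, 2.8]
opening: 0.69
grasp_force: 38.9
```

{"op": "apply_moves", "data": {"deltas": [{"claw":-0.9,"delta_pos":[0,0,0],"yaw":0},{"claw":-0.9,"delta_pos":[0,0,0],"yaw":0},{"claw":-0.9,"delta_pos":[0,0,-3],"yaw":0},{"claw":-0.9,"delta_pos":[0,0,-5],"yaw":0},{"claw":-1,"delta_pos":[-3,0,-3],"yaw":0},{"claw":-1,"delta_pos":[0,0,0],"yaw":0}]}}

```text
clock: 21.48
eef_pos: [587.9, -64.7, 342.6]
tcp_rot: [3.141, -0.003, 0.072]
contact_force: [-0.2, -0.2, -0.1]
opening: 1.0
grasp_force: 0.0
```

```bash
python3 held.py yellow 92;python3 look.py w7 | grep -E "tcp|green|blue"; python3 -c "
from h import *
go(420,-250,330,0.095)"
```

```text
rect [618.6 -63.1] tool off 30.7 0.6
circ [618.9 -62.8] tool off 31.1 0.3
(57.96220779418945, 58.62411880493164) 3.763624668121338 29.758544921875 ztop 91.1060939868687 tcp [587.9 -64.7 342.6] psi 0.0715505123929403 F [-0.2 -0.2 -0.1]
tcp [588.3 -64.6 341.3] [ 3.141e+00 -2.000e-03  7.200e-02] open 1.003 t 21.525
blue [556.0, 303.0] 816 [468.6, -388.6, 50.9] rect [460.2, -388.1] [58.8, 57.6] 79.0
tcp [588.5 -64.6 340.3] psi 0.072 turn -0.023 shift after turn [-18.53  16.86   1.03] before [-18.13  17.29   1.03] min rows 4.0
```

{"op": "apply_moves", "data": {"deltas": [{"claw":-1,"delta_pos":[-4.5,4.3,0.2],"yaw":0},{"claw":-1,"delta_pos":[-4.5,4.3,0.2],"yaw":0},{"claw":-1,"delta_pos":[-4.5,4.3,0.2],"yaw":0},{"claw":-1,"delta_pos":[-4.6,4.4,0.2],"yaw":0},{"claw":-1,"delta_pos":[0,0,0],"yaw":-0.023},{"claw":-1,"delta_pos":[0,0,0],"yaw":0}]}}

```text
clock: 22.32
eef_pos: [421.5, -249.4, 331.6]
tcp_rot: [-3.141, 0.001, 0.094]
contact_force: [0.7, 0.2, -0.9]
opening: 0.996
grasp_force: 0.0
```

```bash
python3 top.py green 190; python3 look.py w8 | grep -E "pink|blue"
```

```text
green [323.68801653 169.30929752] rect ((444.9060363769531, -252.06796264648438), (58.25593948364258, 58.06937026977539), 5.572510242462158) circ ((444.6730651855469, -252.2525634765625), 39.2876091003418) z 50.75335346186964 t 22.325
psi 0.09725865133207222
tcp [ 421.9 -248.9  331.7] psi 0.095 turn -0.003 shift after turn [ 2.26  0.53 14.17] before [ 2.26  0.53 14.17] min rows 2.3
blue [474.0, 173.0] 2970 [458.2, -386.3, 50.8] rect [457.6, -389.2] [59.5, 57.9] 81.0
pink [323.0, 288.0] 811 [335.2, -260.9, 50.0] rect [333.5, -268.4] [57.4, 58.3] 47.1
```

View pics/w8.png

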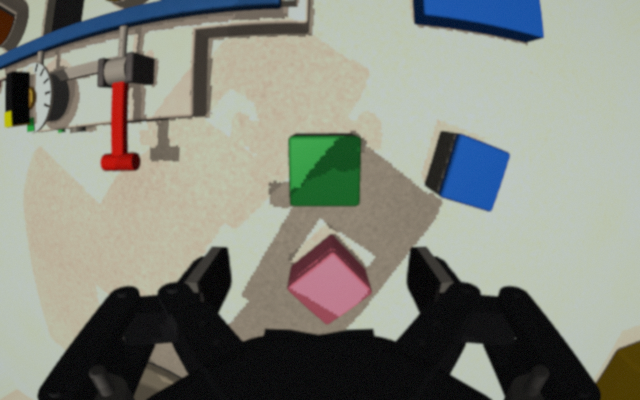

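Green pack (324,169) is aligned with the tool, pink decoy (329,280) clear behind it, blue pack (470,172) tilted.

{"op": "apply_moves", "data": {"deltas": [{"claw":-1,"delta_pos":[2.3,0.5,2],"yaw":-0.003},{"claw":-1,"delta_pos":[0,0,4],"yaw":0},{"claw":-1,"delta_pos":[0,0,4],"yaw":0},{"claw":-1,"delta_pos":[0,0,4],"yaw":0},{"claw":0.5,"delta_pos":[0,0,0],"yaw":0},{"claw":0.5,"delta_pos":[0,0,0],"yaw":0},{"claw":0.5,"delta_pos":[0,0,0],"yaw":0},{"claw":0.5,"delta_pos":[0,0,0],"yaw":0}]}}

```text
clock: 23.42
eef_pos: [445.0, -252.2, 193.5]
tcp_rot: [3.14, -0.002, 0.098]
contact_force: [-0.6, 0.2, -1.0]
opening: 0.698
grasp_force: 39.7
```

{"op": "apply_moves", "data": {"deltas": [{"claw":0.5,"delta_pos":[0,0,-2],"yaw":0},{"claw":0.5,"delta_pos":[0,0,-5],"yaw":0.025},{"claw":0.5,"delta_pos":[0,0,-5],"yaw":0},{"claw":0.5,"delta_pos":[0,0,-3],"yaw":0},{"claw":0.5,"delta_pos":[0,0,0],"yaw":0}]}}

```text
clock: 24.05
eef_pos: [445.1, -252.5, 345.3]
tcp_rot: [3.138, -0.005, 0.073]
contact_force: [0.3, 1.4, -1.3]
opening: 0.696
grasp_force: 40.0
```

```bash
python3 held.py green; python3 -c "
from h import *
go(*S(-0.5,50),345,TH)"
```

```text
rect [ 445.9 -253.7] tool off 0.7 1.3
circ [ 445.3 -253.7] tool off 0.2 1.2
(59.54286575317383, 60.54210662841797) 4.009406566619873 40.57673263549805 ztop 204.0675346560039 tcp [ 445.1 -252.5  345.3] psi 0.0726104445411111 F [ 0.3  1.4 -1.3]
tcp [ 444.5 -252.1  343.5] psi 0.073 turn 0.001 shift after turn [ 18.67 -27.7   -0.15] before [ 18.7  -27.68  -0.15] min rows 5.3
```

{"op": "apply_moves", "data": {"deltas": [{"claw":0.5,"delta_pos":[3.11,-4.62,0],"yaw":0},{"claw":0.5,"delta_pos":[3.11,-4.62,0],"yaw":0},{"claw":0.5,"delta_pos":[3.11,-4.62,0],"yaw":0},{"claw":0.5,"delta_pos":[3.11,-4.62,0],"yaw":0},{"claw":0.5,"delta_pos":[3.11,-4.62,0],"yaw":0},{"claw":0.5,"delta_pos":[3.11,-4.62,0],"yaw":0},{"claw":0.5,"delta_pos":[0,0,2.5],"yaw":0},{"claw":0.5,"delta_pos":[0,0,2.5],"yaw":0}]}}

```text
clock: 25.1
eef_pos: [610.0, 38.9, 289.9]
tcp_rot: [3.142, 0.002, 0.074]
contact_force: [0.1, -0.7, -1.1]
opening: 0.693
grasp_force: 39.8
```

{"op": "apply_moves", "data": {"deltas": [{"claw":0.5,"delta_pos":[0,0,0],"yaw":0},{"claw":0.5,"delta_pos":[0,0,0],"yaw":0}]}}

```text
clock: 25.35
eef_pos: [610.5, 37.8, 292.2]
tcp_rot: [-3.142, 0.001, 0.072]
contact_force: [-0.4, 0.1, -1.8]
opening: 0.697
grasp_force: 39.8
```

```bash
python3 held.py green; python3 -c "
from h import *
go(*S(-0.5,50),246,TH)"
```

```text
rect [610.3  36.8] tool off -0.3 1.0
circ [609.9  36.8] tool off -0.6 1.0
(60.258670806884766, 60.42609786987305) 4.943613052368164 40.359642028808594 ztop 150.92550151264308 tcp [610.5  37.8 292.2] psi 0.0724462764017153 F [-0.4  0.1 -1.8]
tcp [610.7  37.8 292.8] psi 0.072 turn 0.001 shift after turn [0.02 0.03 4.68] before [0.02 0.03 4.68] min rows 0.7
```

{"op": "apply_moves", "data": {"deltas": [{"claw":0.5,"delta_pos":[0.05,0,2],"yaw":0.005},{"claw":0.5,"delta_pos":[0,0,1.5],"yaw":0},{"claw":0.5,"delta_pos":[0,0,0.8],"yaw":0},{"claw":0.5,"delta_pos":[0,0,0.5],"yaw":0},{"claw":0.5,"delta_pos":[0,0,0],"yaw":0},{"claw":0.5,"delta_pos":[0,0,0],"yaw":0}]}}

```text
clock: 26.15
eef_pos: [611.2, 38.1, 244.7]
tcp_rot: [-3.142, -0.001, 0.068]
contact_force: [-0.2, -0.3, -1.0]
opening: 0.697
grasp_force: 39.9
```

{"op": "apply_moves", "data": {"deltas": [{"claw":0.5,"delta_pos":[0,0,0.4],"yaw":0},{"claw":0.5,"delta_pos":[0,0,0.4],"yaw":0},{"claw":0.5,"delta_pos":[0,0,0.3],"yaw":0},{"claw":0.5,"delta_pos":[0,0,0],"yaw":0}]}}

```text
clock: 26.65
eef_pos: [610.8, 38.0, 233.0]
tcp_rot: [-3.142, 0.001, 0.068]
contact_force: [0.7, -1.0, -0.9]
opening: 0.699
grasp_force: 39.9
```

{"op": "apply_moves", "data": {"deltas": [{"claw":-0.9,"delta_pos":[0,0,0],"yaw":0},{"claw":-0.9,"delta_pos":[0,0,0],"yaw":0},{"claw":-0.9,"delta_pos":[0,0,-3],"yaw":0},{"claw":-0.9,"delta_pos":[0,0,-5],"yaw":0},{"claw":-1,"delta_pos":[-3,0,-3],"yaw":0},{"claw":-1,"delta_pos":[0,0,0],"yaw":0}]}}

```text
clock: 27.4
eef_pos: [580.5, 36.0, 346.0]
tcp_rot: [3.142, -0.004, 0.068]
contact_force: [0.2, 0.9, -0.7]
opening: 0.999
grasp_force: 0.0
```

```bash
python3 held.py green 92; python3 -c "
from h import *
go(435,-389,330,-0.157)"
```

```text
rect [610.6  37.2] tool off 30.1 0.8
circ [610.2  37.6] tool off 29.8 0.4
(58.95112991333008, 58.676841735839844) 3.989488363265991 40.011138916015625 ztop 91.07697896443119 tcp [580.5  36.  346. ] psi 0.06776863004172684 F [ 0.2  0.9 -0.7]
tcp [580.9  36.  344.6] psi 0.068 turn 0.225 shift after turn [-7.76 44.26  1.46] before [-17.43  41.41   1.46] min rows 7.2
```

{"op": "apply_moves", "data": {"deltas": [{"claw":-1,"delta_pos":[-2.18,5.18,0.1],"yaw":0},{"claw":-1,"delta_pos":[-2.18,5.18,0.1],"yaw":0},{"claw":-1,"delta_pos":[-2.18,5.18,0.1],"yaw":0},{"claw":-1,"delta_pos":[-2.18,5.18,0.1],"yaw":0},{"claw":-1,"delta_pos":[-2.18,5.18,0.1],"yaw":0},{"claw":-1,"delta_pos":[-2.18,5.18,0.1],"yaw":0},{"claw":-1,"delta_pos":[-2.18,5.18,0.1],"yaw":0},{"claw":-1,"delta_pos":[-2.18,5.18,0.1],"yaw":0}]}}

```text
clock: 28.45
eef_pos: [434.5, -391.2, 334.0]
tcp_rot: [-3.141, 0.001, 0.068]
contact_force: [1.2, -0.6, -0.5]
opening: 0.998
grasp_force: 0.0
```

{"op": "apply_moves", "data": {"deltas": [{"claw":-1,"delta_pos":[0,0,0],"yaw":0.11},{"claw":-1,"delta_pos":[0,0,0],"yaw":0.11},{"claw":-1,"delta_pos":[0,0,0],"yaw":0}]}}

```text
clock: 28.82
eef_pos: [435.2, -389.6, 334.0]
tcp_rot: [-3.141, 0.001, -0.152]
contact_force: [0.7, 0.6, -0.8]
opening: 0.995
grasp_force: 0.0
```

```bash
python3 top.py blue 190
```

```text
blue [313.27027027 168.74362213] rect ((457.8314514160156, -390.2664794921875), (57.861961364746094, 58.909767150878906), 81.10271453857422) circ ((457.9254455566406, -390.6988525390625), 39.41322326660156) z 50.695321381457234 t 28.825
psi -0.15528692579170278
tcp [ 435.2 -389.4  334.3] psi -0.15 turn 0.005 shift after turn [ 2.25 -0.27 14.43] before [ 2.25 -0.25 14.43] min rows 2.3
```

{"op": "apply_moves", "data": {"deltas": [{"claw":-1,"delta_pos":[2.3,-0.3,2.2],"yaw":0.005},{"claw":-1,"delta_pos":[0,0,4],"yaw":0},{"claw":-1,"delta_pos":[0,0,4],"yaw":0},{"claw":-1,"delta_pos":[0,0,4],"yaw":0},{"claw":0.5,"delta_pos":[0,0,0],"yaw":0},{"claw":0.5,"delta_pos":[0,0,0],"yaw":0},{"claw":0.5,"delta_pos":[0,0,0],"yaw":0},{"claw":0.5,"delta_pos":[0,0,0],"yaw":0}]}}

```text
clock: 29.88
eef_pos: [458.7, -390.1, 194.6]
tcp_rot: [3.141, -0.002, -0.157]
contact_force: [-1.2, -0.3, -1.0]
opening: 0.698
grasp_force: 39.1
```

{"op": "apply_moves", "data": {"deltas": [{"claw":0.5,"delta_pos":[0,0,-2],"yaw":0},{"claw":0.5,"delta_pos":[0,0,-4],"yaw":0},{"claw":0.5,"delta_pos":[0,0,-4],"yaw":-0.113},{"claw":0.5,"delta_pos":[0,0,0],"yaw":-0.114},{"claw":0.5,"delta_pos":[0,0,0],"yaw":0}]}}

```text
clock: 30.5
eef_pos: [458.3, -389.9, 295.3]
tcp_rot: [3.14, -0.002, 0.069]
contact_force: [-0.1, 0.3, -0.6]
opening: 0.693
grasp_force: 39.3
```

```bash
python3 held.py blue; python3 -c "
from h import *
go(*S(-0.5,-150),293,TH)"
```

```text
rect [ 458.4 -391. ] tool off -0.0 1.1
circ [ 458.2 -391. ] tool off -0.3 1.1
(60.05543518066406, 60.15689468383789) 4.627669811248779 40.3362922668457 ztop 153.11598412624926 tcp [ 458.3 -389.9  295.3] psi 0.06905893325250445 F [-0.1  0.3 -0.6]
tcp [ 458.2 -389.7  294.4] psi 0.067 turn -0.004 shift after turn [ 18.29 -21.53   0.14] before [ 18.2  -21.6    0.14] min rows 4.5
```

{"op": "apply_moves", "data": {"deltas": [{"claw":0.5,"delta_pos":[3.64,-4.32,0],"yaw":-0.004},{"claw":0.5,"delta_pos":[3.64,-4.32,0],"yaw":0},{"claw":0.5,"delta_pos":[3.64,-4.32,0],"yaw":0},{"claw":0.5,"delta_pos":[3.64,-4.32,0],"yaw":0},{"claw":0.5,"delta_pos":[3.64,-4.32,0],"yaw":0},{"claw":0.5,"delta_pos":[0,0,0],"yaw":0},{"claw":0.5,"delta_pos":[0,0,0],"yaw":0}]}}

```text
clock: 31.42
eef_pos: [623.6, -161.0, 292.8]
tcp_rot: [-3.141, 0.001, 0.073]
contact_force: [-0.9, -0.1, -1.3]
opening: 0.693
grasp_force: 39.2
```

```bash
python3 held.py blue; python3 -c "
from h import *
go(*S(-0.5,-150),247,TH)"
```

```text
rect [ 622.9 -155.4] tool off -0.3 -5.6
circ [ 623.3 -159.7] tool off -0.2 -1.2
(59.60946273803711, 73.4345932006836) 3.3889596462249756 41.52047348022461 ztop 150.6442474591095 tcp [ 623.6 -161.   292.8] psi 0.07327621827173458 F [-0.9 -0.1 -1.3]
tcp [ 623.4 -161.6  292.9] psi 0.072 turn 0.001 shift after turn [0.18 0.05 4.59] before [0.18 0.05 4.59] min rows 0.7
```

{"op": "apply_moves", "data": {"deltas": [{"claw":0.5,"delta_pos":[0.2,0.05,2],"yaw":0},{"claw":0.5,"delta_pos":[0,0,1.5],"yaw":0},{"claw":0.5,"delta_pos":[0,0,0.8],"yaw":0},{"claw":0.5,"delta_pos":[0,0,0.5],"yaw":0},{"claw":0.5,"delta_pos":[0,0,0],"yaw":0},{"claw":0.5,"delta_pos":[0,0,0],"yaw":0}]}}

```text
clock: 32.22
eef_pos: [626.3, -161.4, 245.7]
tcp_rot: [3.141, -0.001, 0.074]
contact_force: [-0.6, -0.4, -1.2]
opening: 0.696
grasp_force: 39.2
```

{"op": "apply_moves", "data": {"deltas": [{"claw":0.5,"delta_pos":[0,0,0.4],"yaw":0},{"claw":0.5,"delta_pos":[0,0,0.4],"yaw":0},{"claw":0.5,"delta_pos":[0,0,0.2],"yaw":0},{"claw":0.5,"delta_pos":[0,0,0],"yaw":0}]}}

```text
clock: 32.72
eef_pos: [626.0, -161.4, 235.1]
tcp_rot: [-3.141, 0.0, 0.074]
contact_force: [-0.2, 0.7, -0.0]
opening: 0.692
grasp_force: 39.2
```

{"op": "apply_moves", "data": {"deltas": [{"claw":0.5,"delta_pos":[0,0,0.1],"yaw":0},{"claw":-0.9,"delta_pos":[0,0,0],"yaw":0},{"claw":-0.9,"delta_pos":[0,0,0],"yaw":0},{"claw":-0.9,"delta_pos":[0,0,-3],"yaw":0},{"claw":-0.9,"delta_pos":[0,0,-5],"yaw":0},{"claw":-0.4,"delta_pos":[-4,-4,-4],"yaw":0},{"claw":-0.4,"delta_pos":[-4,-4,-4],"yaw":0},{"claw":-0.4,"delta_pos":[0,0,0],"yaw":0}]}}

```text
clock: 33.72
eef_pos: [547.4, -93.3, 389.6]
tcp_rot: [3.141, -0.004, 0.075]
contact_force: [1.2, -0.5, 0.4]
opening: 0.701
grasp_force: 0.0
```

```bash
cat > allp.py <<'E'
from h import *; import sys
s=r.sense(); f=r.grab_frame("wrist"); P=pts(f,s); cv2.imwrite(f"pics/{sys.argv[1]}.png",f["img"])
for c in("blue","yellow","green","orange"):
    for b in blobs(f["img"],P,c,84,97,150,vmin=30): print(*b)
for n,y in(("sqa",-150),("rda",-50),("sqb",50),("rdb",150)): print(n,S(0,y).round(1))
E
python3 allp.py w9; python3 -c "
from h import *
go(*S(-171,-50),300,TH)"
```

```text
blue [400.0, 114.0] 4005 [625.5, -160.1, 90.8] rect [625.5, -161.7] [58.1, 59.7] 3.9
yellow [287.0, 114.0] 3531 [616.2, -62.0, 90.7] rect [616.1, -61.7] [58.3, 58.3] 34.2
yellow [629.0, 389.0] 258 [60.8, -1001.2, 89.2] rect [63.1, -1009.7] [119.0, 77.8] 74.9
green [185.0, 117.0] 3494 [610.8, 32.9, 90.6] rect [610.3, 35.5] [58.1, 58.6] 3.5
orange [6.0, 103.0] 362 [642.0, 326.6, 90.0] rect [642.6, 331.2] [26.6, 53.7] 86.8
orange [109.0, 128.0] 194 [600.3, 116.5, 87.5] rect [603.2, 135.0] [54.3, 58.4] 14.8
sqa [ 625.7 -161.9]
rda [618.6 -62.2]
sqb [611.4  37.6]
rdb [604.3 137.3]
tcp [548.4 -94.2 388.3] psi 0.075 turn 0.004 shift after turn [-9.87 -2.69  8.83] before [-9.86 -2.72  8.83] min rows 2.2
```

View pics/w9.png

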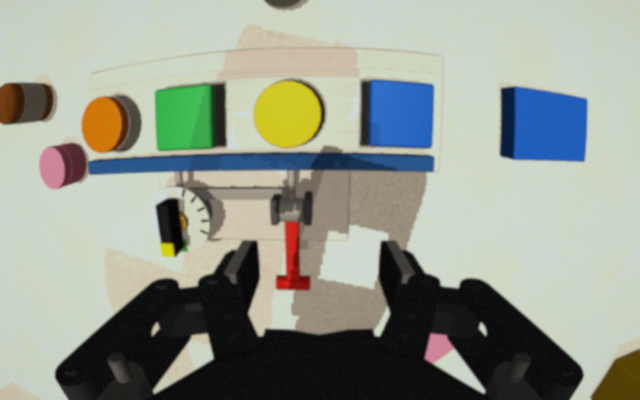

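All four stand in matching nests (tops at z≈90.7, i.e. on the 40 mm floor); lever open at (293,255), pointer (168,249) at the mark. Now close the lever.

```bash
python3 -c "
from h import *
go(*S(-174.8,-50),300,TH)"
```

```text
tcp [548.4 -94.2 388.3] psi 0.075 turn 0.004 shift after turn [-10.25  -2.69   8.83] before [-10.24  -2.73   8.83] min rows 2.2
```

{"op": "apply_moves", "data": {"deltas": [{"claw":-0.4,"delta_pos":[-5.1,-1.35,1],"yaw":0.004},{"claw":-0.4,"delta_pos":[-5.15,-1.35,1],"yaw":0},{"claw":-0.4,"delta_pos":[0,0,4],"yaw":0},{"claw":-0.4,"delta_pos":[0,0,4],"yaw":0},{"claw":-0.4,"delta_pos":[0,0,0],"yaw":0},{"claw":-0.4,"delta_pos":[0,0,0],"yaw":0}], "grip_force": 40}}

```text
clock: 34.52
eef_pos: [445.5, -75.6, 286.9]
tcp_rot: [3.142, 0.0, 0.069]
contact_force: [-0.1, 0.6, 0.5]
opening: 0.699
grasp_force: 0.0
```

```bash
python3 -c "
from h import *
go(*S(-174.8,-50),222,TH)"; python3 lev.py|sed -n 1,8p
```

```text
tcp [445.5 -75.6 286.9] psi 0.069 turn -0.002 shift after turn [-0.12 -0.1   6.49] before [-0.12 -0.1   6.49] min rows 1.0
-178 457 [78.6 79.8 80.8]
-170 766 [75.8 78.3 80.1]
-162 267 [75.6 76.5 77.3]
-154 275 [75.1 75.8 76.6]
-146 277 [74.5 75.3 76.1]
-138 287 [73.9 74.8 75.6]
-130 287 [73.1 74.2 75. ]
-122 307 [72.6 73.5 74.4]
```

{"op": "apply_moves", "data": {"deltas": [{"claw":-0.4,"delta_pos":[-0.1,-0.1,3.2],"yaw":0},{"claw":-0.4,"delta_pos":[0,0,3.2],"yaw":0},{"claw":-0.4,"delta_pos":[0,0,0],"yaw":0},{"claw":0.3,"delta_pos":[0,0,0],"yaw":0},{"claw":0.3,"delta_pos":[0,0,0],"yaw":0},{"claw":0.3,"delta_pos":[0,0,0],"yaw":0}]}}

```text
clock: 35.33
eef_pos: [444.2, -73.9, 224.2]
tcp_rot: [-3.141, -0.002, 0.069]
contact_force: [-1.1, 6.3, 5.2]
opening: 0.412
grasp_force: 39.8
```

{"op": "apply_moves", "data": {"deltas": [{"claw":0.3,"delta_pos":[0.1,0,-0.79],"yaw":0},{"claw":0.3,"delta_pos":[0.42,0,-1.54],"yaw":0},{"claw":0.3,"delta_pos":[0.73,0,-1.42],"yaw":0},{"claw":0.3,"delta_pos":[0.99,0,-1.25],"yaw":0},{"claw":0.3,"delta_pos":[1.22,0,-1.03],"yaw":0}]}}

```text
clock: 35.95
eef_pos: [477.1, -71.5, 283.5]
tcp_rot: [-3.141, 0.004, 0.07]
contact_force: [-4.6, 3.2, -6.2]
opening: 0.407
grasp_force: 40.4
```

{"op": "apply_moves", "data": {"deltas": [{"claw":0.3,"delta_pos":[1.4,0,-0.77],"yaw":0},{"claw":0.3,"delta_pos":[1.53,0,-0.47],"yaw":0},{"claw":0.3,"delta_pos":[1.59,0,-0.16],"yaw":0},{"claw":0.3,"delta_pos":[0.3,0,0],"yaw":0},{"claw":0.3,"delta_pos":[0,0,0],"yaw":0}]}}

```text
clock: 36.58
eef_pos: [526.8, -68.1, 298.2]
tcp_rot: [-3.141, -0.001, 0.069]
contact_force: [-2.3, 5.0, 3.6]
opening: 0.413
grasp_force: 40.6
```

```bash
cat > lev2.py <<'E'
from h import *
s=r.sense(); f=r.grab_frame("wrist"); P=pts(f,s); m=(mask(f["img"],"red",vmin=30)>0)&(P[...,2]>60)&(P[...,2]<170)
q=P[m]; c,sn=np.cos(TH),np.sin(TH); d=q[:,:2]-O; X=c*d[:,0]+sn*d[:,1]; Y=-sn*d[:,0]+c*d[:,1]
j=(abs(Y+50)<25)&(q[:,2]>148); print("handle top shaker x",np.percentile(X[j],[5,50,95]).round(1),"z",np.percentile(q[j,2],95).round(1),j.sum())
m=(mask(f["img"],"blue",vmin=30)>0)&(abs(P[...,2]-73)<3); q=P[m]; d=q[:,:2]-O; X=c*d[:,0]+sn*d[:,1]; Y=-sn*d[:,0]+c*d[:,1]
j=(abs(Y)<190)&(X<-10); print("bar x",np.percentile(X[j],[3,50,97]).round(1)); print(s["eef_pos"].round(1),s["contact_force"].round(1))
E
python3 lev2.py
```

```text
handle top shaker x [-105.9  -99.1  -95.2] z 154.7 2283
bar x [-43.2 -32.  -28.1]
[526.8 -68.1 298.2] [-2.3  5.   3.6]
```

{"op": "apply_moves", "data": {"deltas": [{"claw":-0.4,"delta_pos":[0,0,0],"yaw":0},{"claw":-0.4,"delta_pos":[0,0,0],"yaw":0},{"claw":-0.4,"delta_pos":[0,0,-3],"yaw":0},{"claw":1,"delta_pos":[-2.4,0,-1.5],"yaw":0},{"claw":1,"delta_pos":[-1.4,0,0],"yaw":0},{"claw":1,"delta_pos":[0,0,0],"yaw":0},{"claw":1,"delta_pos":[0,0,1.5],"yaw":0},{"claw":1,"delta_pos":[0,0,1.5],"yaw":0}]}}

```text
clock: 37.62
eef_pos: [488.5, -71.1, 310.2]
tcp_rot: [-3.141, 0.001, 0.07]
contact_force: [-0.2, 0.4, -0.4]
opening: -0.002
grasp_force: 0.0
```

{"op": "apply_moves", "data": {"deltas": [{"claw":1,"delta_pos":[0.8,0,0],"yaw":0},{"claw":1,"delta_pos":[0.4,0,0],"yaw":0},{"claw":1,"delta_pos":[0.4,0,0],"yaw":0},{"claw":1,"delta_pos":[0,0,0],"yaw":0}]}}

```text
clock: 38.12
eef_pos: [504.6, -70.0, 312.0]
tcp_rot: [3.142, -0.001, 0.07]
contact_force: [-0.5, -0.2, -0.4]
opening: -0.001
grasp_force: 0.3
```

```bash
python3 lev2.py; python3 -c "
from h import *
go(*S(-114,-50),311,TH)"
```

```text
handle top shaker x [-100.5  -93.4  -88.5] z 155.2 2429
bar x [-43.5 -43.  -28.2]
[504.6 -70.  312. ] [-0.5 -0.2 -0.4]
tcp [504.5 -70.  312.1] psi 0.07 turn -0.002 shift after turn [0.03 0.03 0.11] before [0.03 0.03 0.11] min rows 0.0
```

{"op": "apply_moves", "data": {"deltas": [{"claw":1,"delta_pos":[0.3,0,0],"yaw":0},{"claw":1,"delta_pos":[0.2,0,0],"yaw":0},{"claw":1,"delta_pos":[0,0,0],"yaw":0}]}}

```text
clock: 38.55
eef_pos: [507.0, -69.8, 311.8]
tcp_rot: [-3.141, 0.007, 0.07]
contact_force: [-15.2, -2.4, 12.5]
opening: -0.001
grasp_force: 7.5
```

{"op": "apply_moves", "data": {"deltas": [{"claw":1,"delta_pos":[-1.5,0,0],"yaw":0},{"claw":1,"delta_pos":[-2,0,-4],"yaw":0},{"claw":0,"delta_pos":[-2,0,-5],"yaw":0},{"claw":0,"delta_pos":[0,0,-3],"yaw":0},{"claw":0,"delta_pos":[0,0,0],"yaw":0},{"claw":0,"delta_pos":[0,0,0],"yaw":0}]}}

```text
clock: 39.3
eef_pos: [454.0, -73.5, 431.4]
tcp_rot: [3.142, -0.0, 0.07]
contact_force: [-1.2, -0.0, -0.4]
opening: 0.504
grasp_force: 0.0
```

```bash
python3 lev2.py; python3 allp.py w10; python3 - <<'E'
from h import *
s=r.sense(); f=r.grab_frame("wrist"); P=pts(f,s); n=S(-90,68)
m=(abs(P[...,2]-111)<4)&(np.hypot(P[...,0]-n[0],P[...,1]-n[1])<40)
print(n,cv2.minAreaRect(np.ascontiguousarray(P[m][:,:2],dtype=np.float32)))
E
```

```text
handle top shaker x [-102.   -95.6  -89. ] z 155.1 783
bar x [-44.3 -29.7 -28.1]
[454.  -73.5 431.4] [-1.2 -0.  -0.4]
blue [414.0, 28.0] 2691 [625.0, -159.7, 90.8] rect [626.6, -161.1] [59.8, 59.0] 3.9
yellow [317.0, 23.0] 2394 [617.5, -61.1, 90.7] rect [616.9, -61.2] [53.5, 58.2] 3.2
green [223.0, 28.0] 2801 [611.0, 34.5, 90.6] rect [612.8, 36.2] [59.9, 59.4] 4.4
orange [38.0, 39.0] 348 [636.9, 326.9, 90.3] rect [638.4, 331.5] [29.7, 52.5] 72.0
sqa [ 625.7 -161.9]
rda [618.6 -62.2]
sqb [611.4  37.6]
rdb [604.3 137.3]
[520.37209483  49.09673902] ((519.9345092773438, 49.089141845703125), (53.155704498291016, 15.761672973632812), 4.249658584594727)
```

View pics/w10.png

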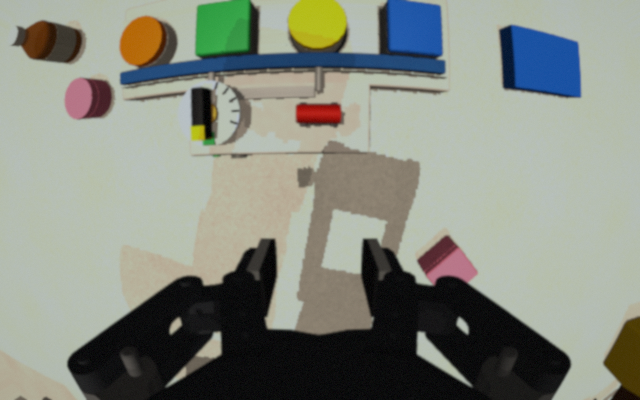

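Lever upright (318,113), jaw bar against the four loads (142,40)…(412,28), pointer (198,131) at the front mark; bystanders are untouched.

```bash
python3 -c "
from h import *
print(r.sign_off())"
```

```text
the job is handed in; nothing more can be done
None
```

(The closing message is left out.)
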